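# Fit the bayonet glass shade to the display lamp and hold it home

### The arm

A 6-joint arm with a two-finger parallel gripper is mounted at the origin on the work surface. World frame = base frame: x ahead of the robot, y to its left, z up, the work surface at z = 0. Lengths are in mm, angles in degrees, forces in N, time in s.
With the tool pointing down it reaches from about 350 to 850 mm from the base axis. Payload 8.1 kg.
Tool frame: the origin (TCP) lies midway between the tips of the shut fingers; the grasp point (between the pads) lies 19 mm behind it; z points along the fingers, x is the direction in which the jaws open and shut, and the axes are right-handed (so a half turn about z gives the same grasp; the last joint's range is limited). The gripper opens to 85 mm and grips with 20 to 120 N. Pads are 22 mm wide; open, the fingers measure 114 mm over their backs; the gripper's body (76 mm by 85 mm) begins 54 mm behind the grasp point. The pads swing forward as they close: fully open they stand 13 mm farther back than shut.
Start: joints at [58.247, 7.471, 85.268, -0, 87.261, -4.893], TCP at [271.07, 535.281, 197.892] pointing down, gripper open.
Joint ranges: [-169.43, 169.43], [-51.17, 129.36], [1.28, 143.12], [-76.62, 256.62], [0, 156.53], [-152.29, 152.29]. Speed limits (degrees/s): [136.94, 136.94, 159.86, 180, 180, 180].

### API

Orientations are given as [roll, pitch, yaw] about the fixed x, y, z axes, in that order (R = Rz(yaw) Ry(pitch) Rx(roll)).
In Python, from bench import monitor, cams, r gives the robot as it stands.
- The arm moves only by the tool jog_arm, never from a script. Its arguments are lists of equal length, an entry for each row: "offset": the shift along the tool's x, y, z in mm, a list of three; "delta_rot": the turn, a rotation vector about the tool's x, y, z in degrees, a list of three; "jaw": the opening in per cent of the stroke, from 0 (shut) to 100 (fully open). In form: {"offset": [[x, y, z], ...], "delta_rot": [[rx, ry, rz], ...], "jaw": [jaw, ...]}. A call has 1 to 20 rows; each row shifts and turns the pose as measured when the row begins, along the tool's axes as they then stand; what a row does not reach is not made up. A row lasts 1/10 s, in which the tool goes at most 50 mm and 8.59 degrees, less where a joint would pass 70% of its speed; a pose out of reach is approached as far as the arm can. A call is refused whole if a number of a shift passes 50 or a number of a turn 8.59, either way. A call with a gripper value outside its range is refused whole. The fingers move at their own pace and stop on an object; "newtons" is the grip in N (left out, the last holds). Time passes only in rows, so rows that do not move let the fingers close. It gives the time, the measured TCP pose, the force and the opening at its end, in the units of the state.
- monitor.sense(): the state, without advancing time (a new reading comes with each control period).
- cams.snapshot(name): name is "scene" or "top" or "wrist"; returns (picture, depth): 420x560x3 uint8, red, green, blue; 420x560 float32, mm along the optical axis (not along the pixel's ray), 0 where there is no reading.
- cams.camera_model(name): a dict with "K" (3x3 intrinsics, pixels), "camera_from_world" (4x4, takes a point from world to camera coordinates). Camera axes: x right, y down, z forward; pixel columns grow to the right and rows downward; lengths in mm; the calibration is good to about 2 mm. A picture is of the moment at which its call begins: read the wrist's pose just before it. camera_model takes no time and is no camera call; for the wrist camera it gives the pose at the moment of the call.
- r.hand_in(): hands the job in, once; it reports no verdict.
The state is a dict: "time": time; "joint_pos": joint angles; "qd": joint speeds; "joint_efforts": joint torques, N m; "tool_pos": TCP position; "tcp_rot": TCP orientation; "ft_force": force on the tool from outside, world axes, zero at the start; "wrist_torque": the same for the moment, N m; "finger_gap": finger opening in mm.
Only numpy, scipy, OpenCV 4.12 (cv2) and the standard library are available. Lean on these libraries where they do the work, as an engineer would, in place of code of your own. Each camera call takes 0.05 s, during which the arm holds its last target.

### The job

Fit the loose glass shade (the dome with the flat tab handle and the two collar pins) from the white tray onto the bare lamp base: lower its pins into the two notches of the rim, push it down against the sprung seat and twist it a quarter turn clockwise, seen from above, to the stop. Finish while still gripping the shade and pressing it down so that its shoulder sits flush on the rim - keep holding it like that, do not let go, because I will then tighten the thumbscrew. Keep the shade upright and leave the other things on the table where they are.

Things in the scene. Friction and masses are not known exactly. Their poses are not given: they have to be found in the camera images.
- shade: (sizes in mm) loose glass lamp shade, 0.2-0.4 kg, 141 tall, upright in the tray. Origin: centre of the brass collar's lower edge, z up. Collar 68 dia, z 0-13, edge chamfered 3; two bayonet pins 6 dia stick out along its +x and -x at z 4, tips at radius 42; shoulder flange 90 dia, z 13-18; glass dome 84 dia to z 100; brass cap 30 dia to z 104, tab handle above. Half a turn about z fits the same
- handle (a point): centre of the shade's upright flat brass tab handle, on the axis 127 above the shade's origin: the height to pinch it. The tab is 42 long along the shade's x (in line with the pins), 10 thick along y (pinch across this), and spans z 103-141 above the shade's origin. Axes as the shade's
- pin (a point): middle of one of the shade's two bayonet pins: 37 mm from the axis along the shade's +x, 4 mm above its origin (the other is opposite)
- lamp_base: bare lamp base: dark drum 116 dia x 60 tall, bolted down. Origin: centre of its underside, z up. A brass thumbscrew sticks out of its side at its +y. A white lamp stem 26 dia rises 42 above the rim at the centre; it goes up inside the hollow shade without touching
- rim (a point): centre of the base's top rim, axes as the base's. Opening 71 dia; two notches for the pins, 14.5 wide, out to radius 44, at +x and -x. Flange 3 thick: pins are free under it with the shade's origin 10 below the rim; 13 below is flush (shoulder on rim). They turn only clockwise from above, 92 deg to a stop (tab in line with thumbscrew). No catch: not pressed, the spring lifts the shade 3 off flush
- seat (a joint): travel (m) of the sprung rubber seat ring in the lamp base on which the collar's lower edge rests: 0 = up, its top 6.5 mm below the rim; 0.0065 = shade flush. It resists with 5 N at first touch, 14 N when flush
- tray: white display tray 200 (x) x 350 (y) x 24, floor and wall 6 thick, fixed; shade, cloche and flacon stand in it about 112 apart in a row along its y, in any order. Origin: centre of its underside
- cloche: bystander: glass display dome on a dark wooden foot with a ROUND brass ball knob, 90 dia x 132 tall; no pins, no tab handle; stands in the tray. Origin: centre of its underside
- flacon: bystander: square perfume bottle 50 x 34 x 94 tall, round wooden stopper; stands in the tray. Origin: centre of its underside
- candle: bystander: candle in an open glass jar, 76 dia x 80 tall. Origin: centre of its underside
- screwdriver: bystander: screwdriver lying on the table on the robot's side of the lamp base. Origin: on its axis, underside
- stone: bystander: flat marble sample 70 x 100 x 20. Origin: centre of its underside
- bowl: bystander: white ceramic bowl 110 dia x 45 tall. Origin: centre of its underside
- globe: bystander: amber glass ball of 120 dia on a low wooden foot, brass cap on top. Origin: centre of its underside

How it is judged (in metres and radians):
On the way, in this order (a step that is already met when the one before it is completed fails the run):
1. the shade is lifted clear of the tray, upright (z of shade in the frame of tray above 0.045 m and angle between shade's own z axis and vertical below 0.35 rad), for 0.1 s.
2. the shade is pushed straight down into the lamp base with its pins through the notches, 9.5 mm or more below the rim, not yet turned (handle within 20 degrees of the notch line) (horizontal distance between shade and rim below 0.003 m and z of shade in the frame of rim below -0.0095 m and angle between the x axis of shade and the x axis of rim, either way round below 0.35 rad), for 0.04 s.
At the end, for the whole second after the job is handed in: Shade on the base's axis (3 mm), upright (0.06 rad), turned a quarter turn: handle in line with the thumbscrew (0.17 rad); fingers still hold it (over 3 N) and press it flush: gap under the shoulder under 1.5 mm, seat pressed in over 5 mm; at rest (horizontal distance between shade and rim below 0.003 m and z of shade in the frame of rim below -0.0115 m and value of joint seat above 0.005 m and angle between the x axis of shade and the y axis of rim, either way round below 0.17 rad and angle between shade's own z axis and vertical below 0.06 rad and contact force between the fingers and shade above 3 N and linear speed of shade below 0.02 m/s); the arm keeps its last pose, push and grip.
It fails at once if the shade is forced anticlockwise in the lamp base, its pins more than 20 degrees past the notches the wrong way (horizontal distance between shade and rim below 0.006 m and z of shade in the frame of rim below -0.008 m and ((x of pin in the frame of rim above 0.0127 m and y of pin in the frame of rim above 0.0127 m) or (x of pin in the frame of rim below -0.0127 m and y of pin in the frame of rim below -0.0127 m))).
It fails at once if the shade is tipped over (more than 0.6 rad) (angle between shade's own z axis and vertical above 0.6 rad).
It fails at once if another thing on the table or in the tray is moved more than 30 mm (distance of any of cloche, flacon, candle, screwdriver, stone, bowl, globe from where it was at the start of the episode above 0.03 m).
It fails at once if another thing is tipped over (angle between any of cloche, flacon, candle, stone, bowl, globe's own z axis and vertical above 0.5 rad).
It also fails if it takes over 42 s, if anything falls off the work surface, if the arm or the gripper's body presses on something with over 40 N, if the wrist force passes 120 N, or if a joint passes its speed limit or range.

## Working session

There is one attempt and no reset: what is moved stays moved. The work goes in short steps, Python scripts to look and compute and a tool call to move; the robot and the scene stay as the last step left them, time stands still between calls to the robot, and variables do not carry over. Pictures are saved under pics/ and viewed, and the job is handed in when it is done.

Besides the shell and the picture viewer there is one more tool, called after "Request:" as name(argument=value, ...), one argument or row to a line, values as JSON. jog_arm: Moves the arm, as the interface text tells. Its arguments: {"type":"object","properties":{"offset":{"type":"array","items":{"type":"array","items":{"type":"number"}}},"delta_rot":{"type":"array","items":{"type":"array","items":{"type":"number"}}},"jaw":{"type":"array","items":{"type":"number"}},"newtons":{"type":"number"}},"required":["offset","delta_rot","jaw"]}

```bash
ls && mkdir -p pics
python3 - <<'E'
from bench import monitor, cams, r
import cv2, json
print(monitor.sense())
for n in ("scene","top","wrist"):
    m=cams.camera_model(n); print(n,m["K"],m["camera_from_world"])
    p,d=cams.snapshot(n)
    cv2.imwrite(f"pics/{n}0.png",p[:,:,::-1])
    import numpy as np
    np.savez(f"{n}0.npz",p=p,d=d,K=m["K"],T=m["camera_from_world"])
E
```

```text
pics
{'time': 0.0, 'joint_pos': array([ 5.82486460e+01,  7.51552387e+00,  8.53293613e+01, -1.72578072e-03,
        8.72605335e+01, -4.89307946e+00]), 'qd': array([ 0.04927736,  0.07560168, -0.07088081,  0.05329179, -0.02854192,
       -0.03393418]), 'joint_efforts': array([-2.51563026e-03, -5.69383264e+01, -5.00552559e+01, -4.25537492e-04,
        1.47849019e-02, -3.02324872e-05]), 'tool_pos': array([270.74203044, 534.7634908 , 196.83935708]), 'tcp_rot': array([-1.79992726e+02,  1.05181495e-01,  6.31418162e+01]), 'ft_force': array([-0.05545642, -0.73322258,  1.04755158]), 'wrist_torque': array([-0.00082685, -0.00862037,  0.00574988]), 'finger_gap': 85.56930550054226}
scene [[432.62940805   0.         277.20426776]
 [  0.         432.62940805 206.13951068]
 [  0.           0.           1.        ]] [[-3.63188374e-01  9.31693369e-01  6.45531555e-03  1.98146583e+02]
 [ 6.15438554e-01  2.45097650e-01 -7.49107821e-01 -2.79795499e+02]
 [-6.99520973e-01 -2.68094401e-01 -6.62416637e-01  1.45027712e+03]
 [ 0.00000000e+00  0.00000000e+00  0.00000000e+00  1.00000000e+00]]
top [[430.1735273    0.         276.49808953]
 [  0.         430.1735273  209.0905786 ]
 [  0.           0.           1.        ]] [[-1.92244851e-03 -9.99579052e-01 -2.89486127e-02  3.01496469e+01]
 [-9.98735359e-01  3.37357949e-03 -5.01627522e-02  5.60008657e+02]
 [ 5.02392968e-02  2.88155678e-02 -9.98321429e-01  1.00421060e+03]
 [ 0.00000000e+00  0.00000000e+00  0.00000000e+00  1.00000000e+00]]
wrist [[314.22288514   0.         280.84005517]
 [  0.         314.22288514 204.90133372]
 [  0.           0.           1.        ]] [[ 4.51605299e-01  8.92217088e-01 -1.14944665e-03 -5.99666571e+02]
 [ 8.47677161e-01 -4.28658259e-01  3.12562838e-01 -4.06637923e+01]
 [ 2.78381185e-01 -1.42129394e-01 -9.49896390e-01  3.80174623e+02]
 [ 0.00000000e+00  0.00000000e+00  0.00000000e+00  1.00000000e+00]]
```

View pics/scene0.png

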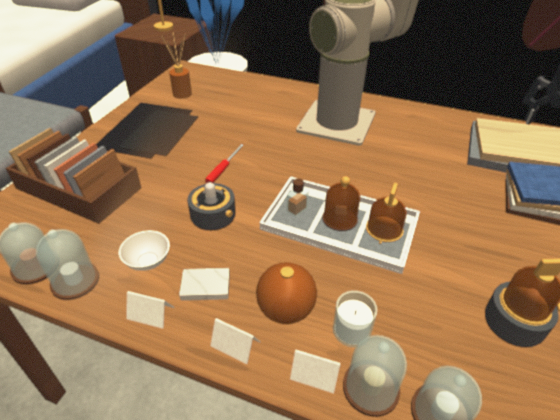

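View pics/top0.png

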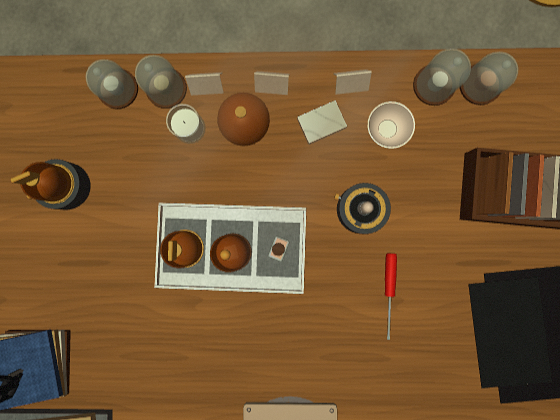

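View pics/wrist0.png

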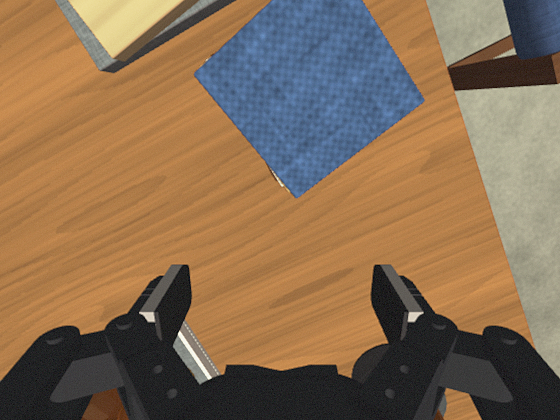

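The scene and top views show the tray with the shade (tab handle, top px 182,249), the cloche (231,252) and the flacon (278,249). The bare base is at (364,208) with its thumbscrew at (337,197). Next I'll zoom in on these.

```bash
cat > h.py <<'E'
import numpy as np, cv2
def load(n): 
    z=np.load(n+".npz"); return z["p"],z["d"],z["K"],z["T"]
def back(u,v,d,K,T):
    "pixels + depth -> world"
    u=np.atleast_1d(u).astype(float);v=np.atleast_1d(v);d=np.atleast_1d(d)
    c=np.stack([(u-K[0,2])/K[0,0]*d,(v-K[1,2])/K[1,1]*d,d],-1)
    return (c-T[:3,3])@T[:3,:3]
def plane(u,v,z,K,T):
    u=np.atleast_1d(u).astype(float);v=np.atleast_1d(v).astype(float)
    o=-T[:3,:3].T@T[:3,3]
    c=np.stack([(u-K[0,2])/K[0,0],(v-K[1,2])/K[1,1],np.ones_like(u)],-1)@T[:3,:3]
    return o+c*((z-o[2])/c[:,2])[:,None]
def proj(P,K,T):
    c=np.atleast_2d(P)@T[:3,:3].T+T[:3,3]
    return (c@K.T)[:,:2]/c[:,2:]
def world(n):
    p,d,K,T=load(n); v,u=np.mgrid[:420,:560]
    W=back(u.ravel(),v.ravel(),d.ravel(),K,T).reshape(420,560,3); W[d==0]=np.nan
    return p,W,K,T
E
python3 - <<'E'
from h import *
p,W,K,T=world("top0")
def crop(n,u0,v0,w,h,s):
    cv2.imwrite(f"pics/{n}.png",cv2.resize(p[v0:v0+h,u0:u0+w,::-1],None,fx=s,fy=s,interpolation=cv2.INTER_CUBIC))
crop("ztop_shade",150,200,160,100,5); crop("ztop_base",324,170,80,75,8)
for u,v in [(173,250),(182,249),(364,208),(364,190),(385,208),(337,197),(440,300),(160,215),(246,100),(278,249)]:
    print(u,v,W[v,u].round(1))
E
```

```text
173 250 [469.3 240.3 141.2]
182 249 [469.8 230.6 104.6]
364 208 [ 557.5 -162.4  100.9]
364 190 [ 600.  -169.7   61.9]
385 208 [ 559.3 -215.7   63.3]
337 197 [ 584.7 -109.4   59.2]
440 300 [ 346.1 -353.8    3.5]
160 215 [546.6 304.4  21.9]
246 100 [792.8  91.7 111.8]
278 249 [469.4  23.2  98.4]
```

View pics/ztop_shade.png

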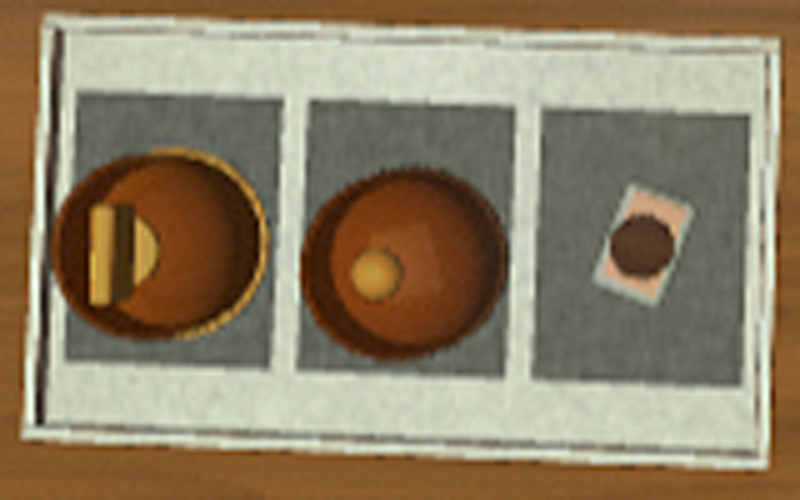

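View pics/ztop_base.png

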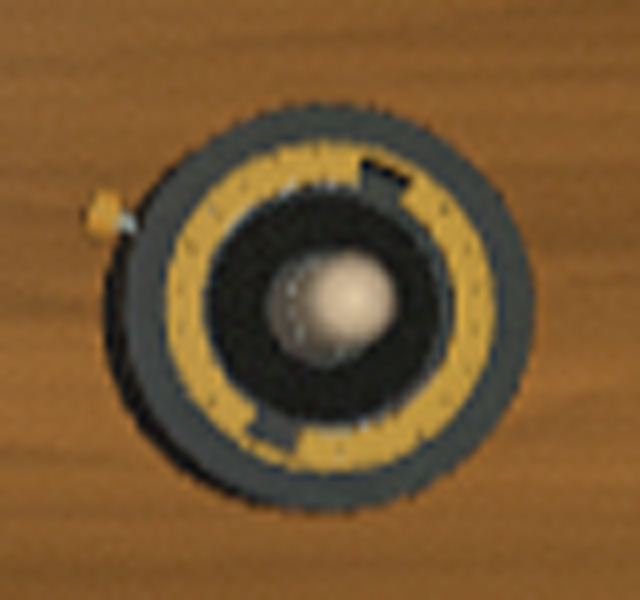

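```bash
cat > m1.py <<'E'
from h import *
for n in ("top0","scene0"):
    p,W,K,T=world(n)
    hsv=cv2.cvtColor(p,cv2.COLOR_RGB2HSV)
    gold=cv2.inRange(hsv,(15,120,100),(35,255,255))>0
    X,Y,Z=W[...,0],W[...,1],W[...,2]
    # base
    near=(np.hypot(X-558,Y+168)<75)
    g=(gold&near&(Z>50)&(Z<72)).astype(np.uint8)
    k,l,s,c=cv2.connectedComponentsWithStats(g)
    i=1+np.argmax(s[1:,4]); cn,_=cv2.findContours((l==i).astype(np.uint8),cv2.RETR_EXTERNAL,cv2.CHAIN_APPROX_NONE)
    q=max(cn,key=len)[:,0]
    q=cv2.convexHull(q)[:,0]
    P=plane(q[:,0],q[:,1],60,K,T)[:,:2]
    cc,rr=cv2.minEnclosingCircle(P.astype(np.float32))
    A=np.c_[2*P,np.ones(len(P))]; sol=np.linalg.lstsq(A,(P**2).sum(1),rcond=None)[0]
    print(n,"ring fit",sol[:2].round(1),"r",np.sqrt(sol[2]+sol[:2]@sol[:2]).round(1),"minenc",np.round(cc,1),round(rr,1),"Z med",np.nanmedian(Z[l==i]).round(1))
    # tab
    near=(np.hypot(X-469,Y-225)<50)&(Z>128)&gold
    vv,uu=np.nonzero(near)
    print("tab px",uu.min(),uu.max(),vv.min(),vv.max(),len(uu),"Z",np.percentile(Z[near],[5,50,95]).round(1),"XY",np.nanmean(W[near][:,:2],0).round(1))
    # stem
    for nm,z,lo,hi in [("stem",102,98,108)]:
        near=(np.hypot(X-558,Y+168)<30)&(Z>97)
        print("stem",np.nanmean(W[near],0).round(1),near.sum())
    tab=(np.hypot(X-790,Y-90)<70)&(Z>20)
    print("tray z",)
E
python3 m1.py
python3 - <<'E'
from h import *
p,W,K,T=load("scene0")[0],*world("scene0")[1:]
cv2.imwrite("pics/zscene.png",cv2.resize(p[150:270,170:430,::-1],None,fx=3,fy=3,interpolation=cv2.INTER_CUBIC))
E
```

```text
top0 ring fit [ 559.9 -171.1] r 45.9 minenc [ 559.9 -170.8] 46.5 Z med 60.4
tab px 168 172 241 260 92 Z [144.5 147.2 150.2] XY [469.4 245.2]
stem [ 559.5 -170.6  100.3] 80
tray z
scene0 ring fit [ 558.6 -168.8] r 44.3 minenc [ 558.7 -168.4] 46.6 Z med 60.4
tab px 389 397 183 200 86 Z [130.9 146.1 148.8] XY [478.  247.1]
stem [ 563.8 -167.4  100.1] 46
tray z
```

View pics/zscene.png

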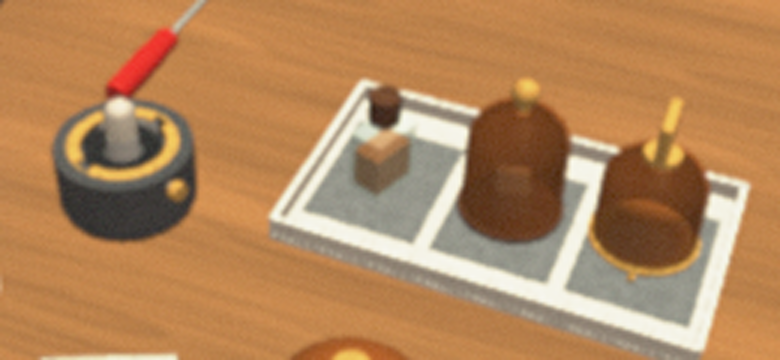

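```bash
cat > st.py <<'E'
from bench import monitor, cams, r
from scipy.spatial.transform import Rotation as R
import numpy as np
def tool(s=None):
    s=s or monitor.sense(); return s["tool_pos"],R.from_euler("xyz",s["tcp_rot"],degrees=True).as_matrix(),s
E
python3 - <<'E'
from h import *; from st import *
t,Rm,s=tool(); p,d,K,T=load("wrist0")
c=-T[:3,:3].T@T[:3,3]
print("cam in tool",Rm.T@(c-t)); print("cam axes in tool (cols)",Rm.T@T[:3,:3].T)
# tab PCA in top
p,W,K,T=world("top0"); hsv=cv2.cvtColor(p,cv2.COLOR_RGB2HSV); gold=cv2.inRange(hsv,(15,120,100),(35,255,255))>0
m=(np.hypot(W[...,0]-469,W[...,1]-240)<50)&(W[...,2]>142)&gold
v,u=np.nonzero(m); (c,sz,a)=cv2.minAreaRect(np.c_[u,v].astype(np.float32)); box=cv2.boxPoints((c,sz,a))
P=plane(box[:,0],box[:,1],147,K,T); print(P.round(1),P.mean(0).round(1)); 
q=plane(u,v,147,K,T)[:,:2]; q=q-q.mean(0); w=np.linalg.svd(q)[2][0]; print("tab angle",np.degrees(np.arctan2(w[1],w[0])))
# notches in top: dark pixels inside annulus r 38..43
Pz=plane(*[x.ravel() for x in np.mgrid[:420,:560][::-1]],60,K,T).reshape(420,560,3)
for c0 in [(560,-171),(559.5,-170)]:
    rr=np.hypot(Pz[...,0]-c0[0],Pz[...,1]-c0[1]); th=np.degrees(np.arctan2(Pz[...,1]-c0[1],Pz[...,0]-c0[0]))
    m=(rr>37.5)&(rr<43)&~gold
    v,u=np.nonzero(m); print(sorted(zip(th[m].round(),rr[m].round())))
tr=(p.min(2)>150)&(abs(W[...,2]-22)<8)
E
```

```text
cam in tool [   0.29940758  -80.2897952  -176.04287138]
cam axes in tool (cols) [[ 9.99999942e-01  1.11506288e-04  3.23306950e-04]
 [-2.06994082e-04  9.49873137e-01  3.12635540e-01]
 [-2.72239758e-04 -3.12635588e-01  9.49873105e-01]]
[[488.1 249.3 147. ]
 [488.1 241.  147. ]
 [449.  240.6 147. ]
 [449.  248.9 147. ]] [468.6 245.  147. ]
tab angle 178.21557622971375
[(np.float64(-33.0), np.float64(40.0)), (np.float64(-31.0), np.float64(42.0)), (np.float64(-30.0), np.float64(38.0)), (np.float64(-28.0), np.float64(40.0)), (np.float64(-27.0), np.float64(42.0)), (np.float64(-25.0), np.float64(39.0)), (np.float64(-24.0), np.float64(41.0)), (np.float64(-22.0), np.float64(39.0)), (np.float64(-21.0), np.float64(41.0)), (np.float64(-19.0), np.float64(38.0)), (np.float64(-18.0), np.float64(40.0)), (np.float64(-17.0), np.float64(42.0)), (np.float64(-15.0), np.float64(39.0)), (np.float64(-14.0), np.float64(41.0)), (np.float64(147.0), np.float64(41.0)), (np.float64(149.0), np.float64(42.0)), (np.float64(150.0), np.float64(39.0)), (np.float64(151.0), np.float64(41.0)), (np.float64(153.0), np.float6
[... 636 characters left out ...]
np.float64(-22.0), np.float64(41.0)), (np.float64(-20.0), np.float64(39.0)), (np.float64(-19.0), np.float64(41.0)), (np.float64(-18.0), np.float64(43.0)), (np.float64(-17.0), np.float64(38.0)), (np.float64(-16.0), np.float64(40.0)), (np.float64(-15.0), np.float64(42.0)), (np.float64(148.0), np.float64(40.0)), (np.float64(150.0), np.float64(42.0)), (np.float64(151.0), np.float64(38.0)), (np.float64(152.0), np.float64(40.0)), (np.float64(155.0), np.float64(39.0)), (np.float64(158.0), np.float64(39.0)), (np.float64(159.0), np.float64(41.0)), (np.float64(161.0), np.float64(38.0)), (np.float64(162.0), np.float64(40.0)), (np.float64(166.0), np.float64(39.0)), (np.float64(166.0), np.float64(42.0))]
```

Request:
jog_arm(
  offset=[
    [0, 0, -25],
    [0, 0, -25],
    [0, 0, -25],
    [0, 0, -25],
    [0, 0, 0],
  ],
  delta_rot=[
    [0, 0, -6.3],
    [0, 0, -6.3],
    [0, 0, -6.3],
    [0, 0, -6.3],
    [0, 0, 0],
  ],
  jaw=[100, 100, 100, 100, 100],
)

```text
time: 0.65
tool_pos: [269.8, 533.2, 296.4]
tcp_rot: [-179.7, 0.5, 89.3]
ft_force: [1.0, 0.0, -0.4]
finger_gap: 85.5
```

Request:
jog_arm(
  offset=[
    [-36, 24, 0],
    [-36, 24, 0],
    [-36, 24, 0],
    [-36, 24, 0],
    [-36, 24, 0],
    [-36, 24, 0],
    [-36, 24, 0],
    [-36, 24, 0],
    [0, 0, 0],
    [0, 0, 0],
  ],
  delta_rot=[
    [0, 0, 1],
    [0, 0, 0],
    [0, 0, 0],
    [0, 0, 0],
    [0, 0, 0],
    [0, 0, 0],
    [0, 0, 0],
    [0, 0, 0],
    [0, 0, 0],
    [0, 0, 0],
  ],
  jaw=[100, 100, 100, 100, 100, 100, 100, 100, 100, 100],
)

```text
time: 1.65
tool_pos: [455.4, 227.3, 286.9]
tcp_rot: [-179.2, 0.8, 87.5]
ft_force: [-0.1, -0.1, -1.2]
finger_gap: 85.4
```

```bash
cat > shot.py <<'E'
import sys; from st import *; import cv2
n,tag=sys.argv[1:3]
t,Rm,s=tool(); m=cams.camera_model(n); p,d=cams.snapshot(n)
np.savez(f"{tag}.npz",p=p,d=d,K=m["K"],T=m["camera_from_world"],t=t,R=Rm)
cv2.imwrite(f"pics/{tag}.png",p[:,:,::-1]); print(s["time"],t.round(1),s["tcp_rot"].round(2),s["ft_force"].round(1),s["joint_pos"].round(1))
E
python3 shot.py wrist w1
```

```text
1.65 [455.4 227.3 286.9] [-179.22    0.82   87.5 ] [-0.1 -0.1 -1.2] [ 21.1  -6.7  90.3  -0.4  97.4 -66.4]
```

View pics/w1.png

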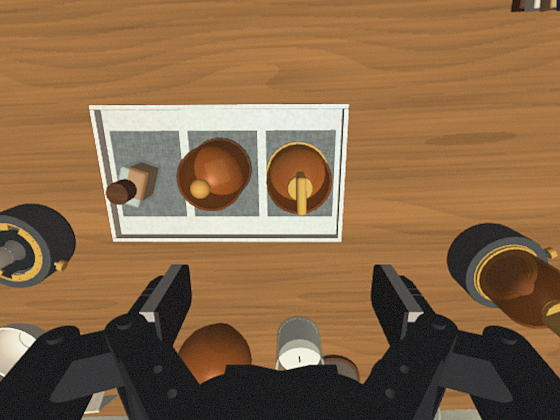

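The wrist view shows the tab top at about (302,200), with the cap at (300,187). The cloche knob is at (200,188), and the bare base is partly visible at the left edge.

```bash
cat > m2.py <<'E'
import sys; from h import *
n=sys.argv[1]; p,W,K,T=world(n); hsv=cv2.cvtColor(p,cv2.COLOR_RGB2HSV); gold=cv2.inRange(hsv,(15,110,90),(35,255,255))>0
m=(np.hypot(W[...,0]-469,W[...,1]-243)<45)&(W[...,2]>142)&(W[...,2]<152)&gold
v,u=np.nonzero(m); box=cv2.boxPoints(cv2.minAreaRect(np.c_[u,v].astype(np.float32)))
print("Z",np.percentile(W[m][:,2],[5,50,95]).round(1),len(u)); P=plane(box[:,0],box[:,1],147,K,T); print(P.round(1)); print("mean",P.mean(0).round(1),"pxmean",plane(u,v,147,K,T).mean(0).round(1))
q=plane(u,v,147,K,T)[:,:2]; q=q-q.mean(0); w=np.linalg.svd(q)[2][0]; print("angle",np.degrees(np.arctan2(w[1],w[0]))%180)
# collar/flange ring: gold at z~24
m=(np.hypot(W[...,0]-469,W[...,1]-243)<60)&gold&(W[...,2]>15)&(W[...,2]<30)
print("flange px",m.sum())
if m.sum()>10:
    v,u=np.nonzero(m); P=plane(u,v,24,K,T)[:,:2]; h=cv2.convexHull(P.astype(np.float32))[:,0]
    A=np.c_[2*P,np.ones(len(P))]; s=np.linalg.lstsq(A,(P**2).sum(1),rcond=None)[0]; print("circle",s[:2].round(1),np.sqrt(s[2]+s[:2]@s[:2]).round(1))
z=p[90:250,250:350,::-1]; cv2.imwrite(f"pics/z{n}.png",cv2.resize(z,None,fx=4,fy=4,interpolation=cv2.INTER_CUBIC)[:600])
E
python3 m2.py w1; python3 m2.py top0
```

```text
Z [144.5 146.6 148.1] 346
[[446.8 241.7 147. ]
 [447.1 250.9 147. ]
 [488.4 250.1 147. ]
 [488.1 240.5 147. ]]
mean [467.6 245.8 147. ] pxmean [467.5 246.2 147. ]
angle 179.31588237944342
flange px 165
circle [469.5 246.5] 43.2
Z [144.6 147.1 150.2] 94
[[488.1 249.3 147. ]
 [488.1 241.  147. ]
 [449.  240.6 147. ]
 [449.  248.9 147. ]]
mean [468.6 245.  147. ] pxmean [469.2 245.1 147. ]
angle 178.62615381241187
flange px 89
circle [467.6 245.6] 43.3
```

View pics/zw1.png

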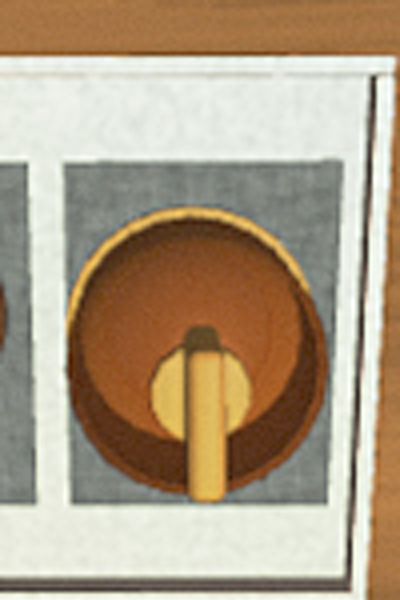

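Request:
jog_arm(
  offset=[
    [-43, 9, 0],
    [-43, 9, 0],
    [-43, 9, 0],
    [-43, 9, 0],
    [-43, 9, 0],
    [-43, 9, 0],
    [-43, 9, 0],
    [-43, 9, 0],
    [-43, 9, 0],
    [0, 0, 0],
    [0, 0, 0],
    [0, 0, 0],
  ],
  delta_rot=[
    [0, 0, 2],
    [0, 0, 2],
    [0, 0, 2],
    [0, 0, 2],
    [0, 0, 2],
    [0, 0, 2],
    [0, 0, 2],
    [0, 0, 2],
    [0, 0, 2],
    [0, 0, 0],
    [0, 0, 0],
    [0, 0, 0],
  ],
  jaw=[100, 100, 100, 100, 100, 100, 100, 100, 100, 100, 100, 100],
)

```text
time: 2.9
tool_pos: [464.7, -162.0, 286.5]
tcp_rot: [-179.2, 0.9, 70.0]
ft_force: [0.1, 0.6, -0.2]
finger_gap: 85.6
```

```bash
python3 shot.py wrist w2
```

```text
2.9 [ 464.7 -162.   286.5] [-179.21    0.91   70.04] [ 0.1  0.6 -0.2] [-24.4  -9.6  93.   -1.   97.3 -94.6]
```

View pics/w2.png

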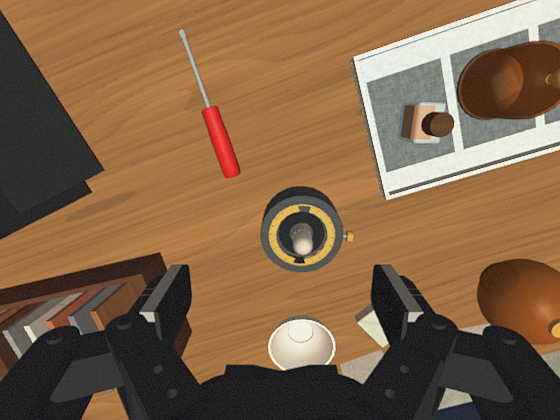

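The wrist view shows the base at (302,234), with notches at (305,208) and (300,261) and the thumbscrew at (349,237).

```bash
cat > m3.py <<'E'
import sys; from h import *
n=sys.argv[1]; p,W,K,T=world(n); hsv=cv2.cvtColor(p,cv2.COLOR_RGB2HSV); gold=cv2.inRange(hsv,(15,110,80),(35,255,255))>0
def fit(P):
    for _ in range(4):
        A=np.c_[2*P,np.ones(len(P))]; s=np.linalg.lstsq(A,(P**2).sum(1),rcond=None)[0]; r=np.sqrt(s[2]+s[:2]@s[:2])
        e=np.hypot(*(P-s[:2]).T)-r; P=P[abs(e)<2.5*e.std()+.3]
    return s[:2],r
v,u=np.mgrid[:420,:560]; Pz=plane(u.ravel(),v.ravel(),60,K,T).reshape(420,560,3)
near=np.hypot(Pz[...,0]-559,Pz[...,1]+170)<53
g=(gold&near&(abs(W[...,2]-60)<8)).astype(np.uint8)
cn,_=cv2.findContours(g,cv2.RETR_CCOMP,cv2.CHAIN_APPROX_NONE)
hull=cv2.convexHull(np.vstack(cn))[:,0]
# outer edge samples: per angle max radius, inner: per angle min radius of gold
c=np.array([559.,-170.])
for _ in range(3):
    rr=np.hypot(Pz[...,0]-c[0],Pz[...,1]-c[1]); th=np.degrees(np.arctan2(Pz[...,1]-c[1],Pz[...,0]-c[0]))
    out=[];inn=[]
    for a in range(-180,180,4):
        s=(g>0)&(abs(th-a-2)<2)&(rr<50)
        if s.sum()<3: continue
        out.append(Pz[s][np.argmax(rr[s])][:2]); inn.append(Pz[s][np.argmin(rr[s])][:2])
    co,ro=fit(np.array(out)); c=co
print(n,"outer",co.round(1),round(ro,1),end=" "); ci,ri=fit(np.array(inn)); print("inner",ci.round(1),round(ri,1),"Z",np.median(W[g>0][:,2]).round(1))
rr=np.hypot(Pz[...,0]-c[0],Pz[...,1]-c[1]); th=np.degrees(np.arctan2(Pz[...,1]-c[1],Pz[...,0]-c[0]))
m=(rr>37.5)&(rr<42)&~gold; 
A=th[m]; a=A[abs(A+23)<18]; b=A[abs(A-157)<18]; print("notch means",a.mean().round(1),b.mean().round(1),"range",a.min().round(),a.max().round(),b.min().round(),b.max().round())
m=gold&(np.abs(W[...,2]-38)<25)&(rr>62)&(rr<85); P=W[m]; print("screw",np.nanmean(P,0).round(1),"angle",np.degrees(np.arctan2(*(np.nanmean(P,0)[:2]-c)[::-1])).round(1))
E
for n in w2 top0 scene0; do python3 m3.py $n; done
```

```text
w2 outer [ 560.9 -169.9] 45.7 inner [ 560.4 -170. ] 35.9 Z 60.1
notch means -23.2 155.9 range -34.0 -13.0 146.0 166.0
screw [ 581.6 -112.9   53.4] angle 70.1
top0 outer [ 560.2 -171.2] 45.5 inner [ 559.7 -170.5] 36.6 Z 60.4
notch means -22.8 155.6 range -33.0 -14.0 147.0 164.0
screw [ 581.  -110.3   52.8] angle 71.1
scene0 outer [ 558.8 -171.6] 45.9 inner [ 558.  -171.8] 35.6 Z 60.7
notch means -21.7 154.8 range -26.0 -17.0 155.0 155.0
screw [ 585.6 -113.3   50.7] angle 65.4
```

Request:
jog_arm(
  offset=[
    [0, 10, 30],
    [0, 10, 30],
    [0, 10, 30],
    [0, 0, 0],
    [0, 0, 0],
  ],
  delta_rot=[
    [0, 0, 1],
    [0, 0, 1],
    [0, 0, 1],
    [0, 0, 0],
    [0, 0, 0],
  ],
  jaw=[100, 100, 100, 100, 100],
)

```text
time: 3.45
tool_pos: [495.3, -165.3, 196.5]
tcp_rot: [-179.5, 0.9, 67.7]
ft_force: [0.0, -0.1, 0.5]
finger_gap: 84.7
```

```bash
python3 shot.py wrist w3; python3 m3.py w3
```

```text
3.45 [ 495.3 -165.3  196.5] [-179.52    0.86   67.73] [ 0.  -0.1  0.5] [-23.4  -4.   97.1  -0.9  87.3 -91.1]
w3 outer [ 561.1 -170. ] 45.9 inner [ 560.3 -169.8] 35.6 Z 60.0
notch means -23.5 156.6 range -33.0 -14.0 146.0 167.0
screw [ 585.4 -107.1   55.6] angle 68.9
```

View pics/w3.png

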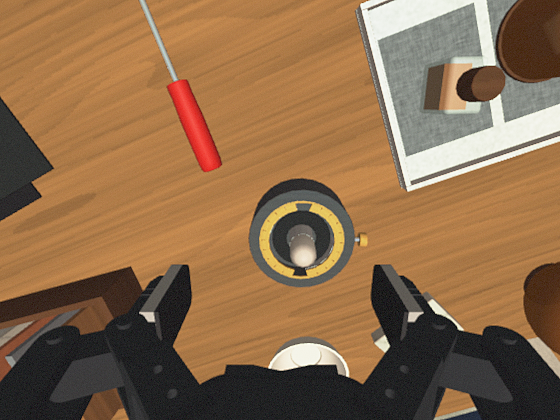

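Request:
jog_arm(
  offset=[
    [37, -18, -1],
    [37.5, -17, -1],
    [38, -15, -1],
    [38.5, -14, -1],
    [39, -12.5, -1],
    [39.5, -11, -1],
    [40, -9.5, -1],
    [40, -8, -1],
    [40.5, -7, -1],
    [40.5, -5, -1],
    [0, 0, 0],
    [0, 0, 0],
  ],
  delta_rot=[
    [0, 0, -2],
    [0, 0, -2],
    [0, 0, -2],
    [0, 0, -2],
    [0, 0, -2],
    [0, 0, -2],
    [0, 0, -2],
    [0, 0, -2],
    [0, 0, -2],
    [0, 0, -2],
    [0, 0, 0],
    [0, 0, 0],
  ],
  jaw=[70, 70, 70, 70, 70, 70, 70, 70, 70, 70, 70, 70],
)

```text
time: 4.7
tool_pos: [471.5, 264.7, 230.8]
tcp_rot: [178.7, 0.3, 89.1]
ft_force: [-0.2, -0.6, 0.1]
finger_gap: 59.7
```

```bash
cat > go.py <<'E'
import sys; from st import *
x,y,z,yaw=map(float,sys.argv[1:5])
t,Rm,s=tool(); Rt=R.from_euler("xyz",[180,0,yaw],degrees=True).as_matrix()
print("t",round(s["time"],2),"pos",t.round(1),"rot",s["tcp_rot"].round(2),"F",s["ft_force"].round(1),"M",s["wrist_torque"].round(2),"gap",round(s["finger_gap"],1),"q",s["joint_pos"].round(0))
print("tool offset now",(Rm.T@(np.array([x,y,z])-t)).round(1),"in target axes",(Rt.T@(np.array([x,y,z])-t)).round(1),"rotvec",R.from_matrix(Rm.T@Rt).as_rotvec(degrees=True).round(2))
E
python3 go.py 468.3 245.6 114 89
```

```text
t 4.7 pos [471.5 264.7 230.8] rot [178.66   0.26  89.06] F [-0.2 -0.6  0.1] M [ 0.02 -0.    0.03] gap 59.7 q [ 24.  -4.  93.  -1.  89. -65.]
tool offset now [-18.6  -5.6 116.8] in target axes [-19.2  -2.9 116.8] rotvec [1.34 0.26 0.06]
```

Request:
jog_arm(
  offset=[
    [-10, -2, 15],
    [-9, -1, 15],
    [0, 0, 15],
    [0, 0, 0],
    [0, 0, 0],
  ],
  delta_rot=[
    [1.3, 0.3, 0],
    [0, 0, 0],
    [0, 0, 0],
    [0, 0, 0],
    [0, 0, 0],
  ],
  jaw=[50, 50, 50, 50, 50],
)

```text
time: 5.2
tool_pos: [469.4, 240.4, 184.9]
tcp_rot: [180.0, -0.1, 88.8]
ft_force: [-0.9, -0.6, 0.5]
finger_gap: 42.7
```

```bash
python3 go.py 468.3 245.6 114 89
```

```text
t 5.2 pos [469.4 240.4 184.9] rot [ 1.7999e+02 -1.1000e-01  8.8790e+01] F [-0.9 -0.6  0.5] M [-0.02 -0.02 -0.03] gap 42.7 q [ 21.  -4.  98.   0.  86. -67.]
tool offset now [ 5.1 -1.2 70.9] in target axes [ 5.2 -1.2 70.9] rotvec [ 0.01 -0.11 -0.21]
```

Request:
jog_arm(
  offset=[
    [2.5, -1, 12],
    [2.5, 0, 12],
    [0, 0, 12],
    [0, 0, 12],
    [0, 0, 0],
    [0, 0, 0],
  ],
  delta_rot=[
    [0, 0, 0],
    [0, 0, 0],
    [0, 0, 0],
    [0, 0, 0],
    [0, 0, 0],
    [0, 0, 0],
  ],
  jaw=[50, 50, 50, 50, 50, 50],
)

```text
time: 5.8
tool_pos: [468.2, 245.9, 132.3]
tcp_rot: [-179.9, -0.1, 88.8]
ft_force: [0.2, 0.5, -0.2]
finger_gap: 43.0
```

```bash
python3 go.py 468.3 245.6 114 89; python3 shot.py wrist w4; python3 shot.py top t4
```

```text
t 5.8 pos [468.2 245.9 132.3] rot [-1.7995e+02 -1.1000e-01  8.8790e+01] F [ 0.2  0.5 -0.2] M [ 0.   -0.04  0.01] gap 43.0 q [ 22.  -1. 101.   0.  80. -67.]
tool offset now [-0.3  0.1 18.3] in target axes [-0.3  0.1 18.3] rotvec [-0.05 -0.11 -0.21]
5.8 [468.2 245.9 132.3] [-1.7995e+02 -1.1000e-01  8.8790e+01] [ 0.2  0.5 -0.2] [ 2.210e+01 -1.200e+00  1.012e+02  1.000e-01  8.000e+01 -6.670e+01]
5.85 [468.  245.8 132.2] [-1.7993e+02 -1.0000e-01  8.8780e+01] [-0.2  0.  -0.8] [ 2.210e+01 -1.200e+00  1.012e+02  1.000e-01  8.000e+01 -6.670e+01]
```

View pics/w4.png

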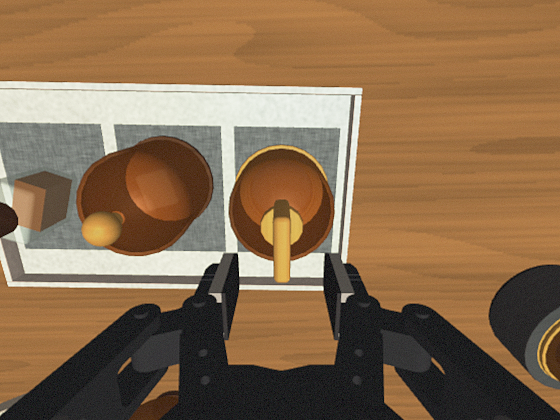

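The tab at (283,245) is centred between the pads (227 and 338). Next I'll check it by measurement, then descend.

```bash
sed -i 's/^z=p.*//' m2.py; python3 m2.py w4
```

```text
Z [144.7 146.7 147.9] 1098
[[446.4 242.4 147. ]
 [446.6 251.2 147. ]
 [488.5 250.6 147. ]
 [488.3 241.2 147. ]]
mean [467.5 246.4 147. ] pxmean [466.9 246.5 147. ]
angle 179.15609688557132
flange px 406
circle [469.8 246.5] 43.4
```

Request:
jog_arm(
  offset=[
    [0, 0, 10],
    [0, 0, 7],
    [0, 0, 0],
    [0, 0, 0],
  ],
  delta_rot=[
    [0, 0, 0],
    [0, 0, 0],
    [0, 0, 0],
    [0, 0, 0],
  ],
  jaw=[50, 50, 50, 50],
  newtons=70,
)

```text
time: 6.3
tool_pos: [469.2, 246.3, 115.5]
tcp_rot: [179.9, -0.2, 88.8]
ft_force: [-0.9, 0.5, -0.3]
finger_gap: 42.4
```

```bash
python3 go.py 468 245.6 114.5 89
```

```text
t 6.3 pos [469.2 246.3 115.5] rot [ 1.799e+02 -1.700e-01  8.878e+01] F [-0.9  0.5 -0.3] M [-0.01 -0.02  0.03] gap 42.4 q [ 22.  -0. 102.   0.  78. -67.]
tool offset now [-0.7 -1.2  1. ] in target axes [-0.7 -1.2  1. ] rotvec [ 0.1  -0.17 -0.22]
```

Request:
jog_arm(
  offset=[
    [0, -0.7, 1],
    [0, 0, 0],
    [0, 0, 0],
    [0, 0, 0],
    [0, 0, 0],
    [0, 0, 0],
  ],
  delta_rot=[
    [0, 0, 0],
    [0, 0, 0],
    [0, 0, 0],
    [0, 0, 0],
    [0, 0, 0],
    [0, 0, 0],
  ],
  jaw=[0, 0, 0, 0, 0, 0],
  newtons=70,
)

```text
time: 6.9
tool_pos: [469.1, 246.5, 115.3]
tcp_rot: [179.8, -0.2, 88.8]
ft_force: [-1.1, 0.5, -0.0]
finger_gap: 0.0
```

```bash
python3 go.py 468 245.6 114 89
```

```text
t 6.9 pos [469.1 246.5 115.3] rot [179.83  -0.2   88.77] F [-1.1  0.5 -0. ] M [ 0.03  0.01 -0.01] gap 0.0 q [ 22.  -1. 102.   0.  78. -67.]
tool offset now [-0.9 -1.   1.3] in target axes [-0.9 -1.   1.3] rotvec [ 0.17 -0.2  -0.23]
```

The gap reads 0, so the jaws closed on nothing. I'll look before moving anything.

```bash
python3 shot.py wrist w5; python3 shot.py scene s5
python3 - <<'E'
import cv2
p=cv2.imread("pics/s5.png"); cv2.imwrite("pics/zs5.png",cv2.resize(p[110:270,260:460],None,fx=3.7,fy=3.7,interpolation=cv2.INTER_CUBIC))
E
```

```text
6.9 [469.1 246.5 115.3] [179.83  -0.2   88.77] [-1.1  0.5 -0. ] [ 2.210e+01 -5.000e-01  1.023e+02  1.000e-01  7.790e+01 -6.670e+01]
6.95 [469.1 246.5 115.4] [179.82  -0.2   88.77] [ 0.3  0.5 -0.7] [ 2.210e+01 -5.000e-01  1.023e+02  1.000e-01  7.790e+01 -6.670e+01]
```

View pics/w5.png

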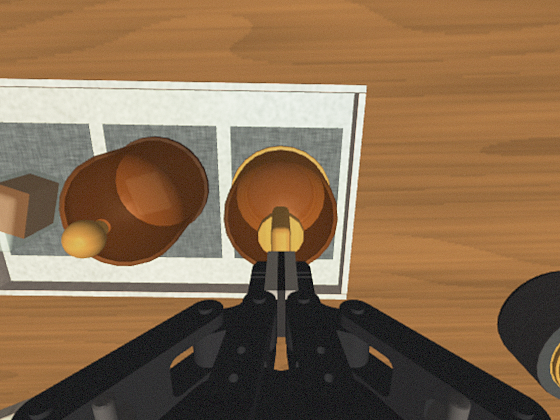

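View pics/zs5.png

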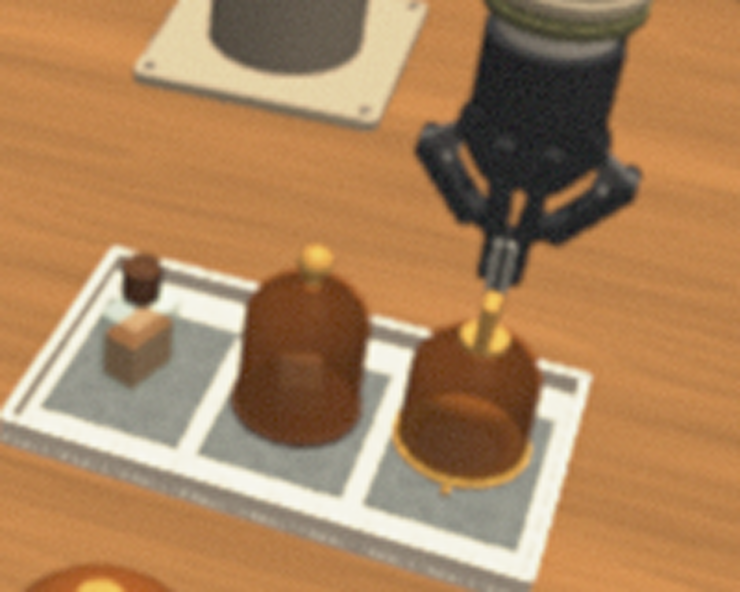

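```bash
python3 - <<'E'
import cv2
p=cv2.imread("pics/w5.png"); cv2.imwrite("pics/zw5.png",cv2.resize(p[180:360,200:360],None,fx=3.3,fy=3.3,interpolation=cv2.INTER_CUBIC))
E
python3 m2.py w5
python3 - <<'E'
from h import *
p,W,K,T=world("w5")
for v in (262,275,290): print(v,[(u,W[v,u].round(0).tolist(),p[v,u].tolist()) for u in (262,268,274,278,282,286,290,296,302)])
E
```

```text
Z [143.6 146.5 147.9] 485
[[446.2 242.4 147. ]
 [446.4 251.3 147. ]
 [460.7 251.1 147. ]
 [460.5 242.  147. ]]
mean [453.5 246.7 147. ] pxmean [453.8 246.7 147. ]
angle 178.3026256219762
flange px 468
circle [469.7 246.5] 43.3
262 [(262, [461.0, 238.0, 157.0], [20, 25, 31]), (268, [457.0, 241.0, 165.0], [88, 83, 77]), (274, [458.0, 244.0, 164.0], [82, 80, 72]), (278, [458.0, 246.0, 164.0], [32, 32, 30]), (282, [459.0, 247.0, 163.0], [19, 21, 24]), (286, [458.0, 249.0, 164.0], [89, 81, 79]), (290, [458.0, 251.0, 164.0], [84, 84, 76]), (296, [462.0, 254.0, 158.0], [41, 38, 38]), (302, [462.0, 257.0, 157.0], [17, 22, 24])]
275 [(262, [461.0, 239.0, 170.0], [33, 31, 36]), (268, [458.0, 242.0, 176.0], [83, 78, 71]), (274, [458.0, 244.0, 176.0], [78, 77, 71]), (278, [457.0, 246.0, 177.0], [28, 29, 33]), (282, [458.0, 247.0, 176.0], [19, 25, 25]), (286, [458.0, 249.0, 175.0], [86, 80, 75]), (290, [458.0, 251.0, 175.0], [78, 78, 72]), (296, [458.0, 253.0, 176.0], [71, 70, 65]), (302, [462.0, 256.0, 169.0], [23, 21, 20])]
290 [(262, [457.0, 240.0, 188.0], [28, 28, 27]), (268, [458.0, 242.0, 186.0], [152, 145, 132]), (274, [457.0, 244.0, 187.0], [147, 138, 128]), (278, [458.0, 246.0, 186.0], [37, 33, 36]), (282, [458.0, 247.0, 187.0], [44, 42, 41]), (286, [458.0, 249.0, 186.0], [143, 138, 125]), (290, [458.0, 250.0, 186.0], [148, 137, 129]), (296, [457.0, 253.0, 189.0], [89, 86, 79]), (302, [457.0, 255.0, 189.0], [26, 21, 29])]
```

View pics/zw5.png

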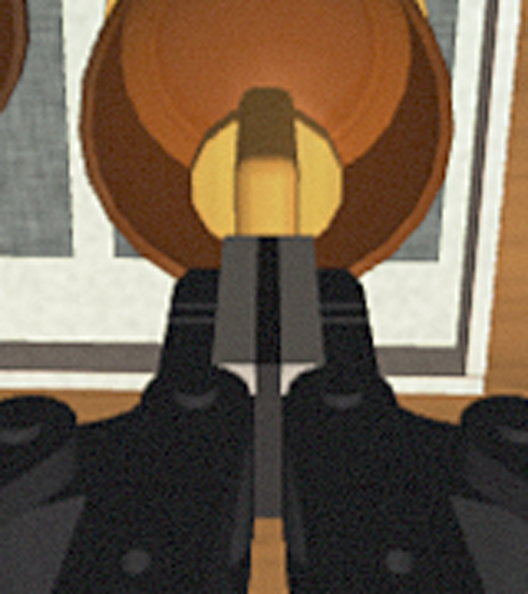

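Run:
```python
from h import *
p,W,K,T=world("s5")
print(proj([[469,246.5,z] for z in (115,134,147,155,170)],K,T).round(1))
for v in range(158,205,3):
    print(v,[(u,W[v,u].round(0).tolist(),p[v,u].tolist()) for u in (392,394,396,398)])
for n in("w1","w4","w5"):
    p,W,K,T=world(n); m=(np.hypot(W[...,0]-469,W[...,1]-246)<40)&(W[...,2]>110)&(W[...,2]<200)&(p.max(2)<110)
    z=np.load(n+".npz"); print(n,z["t"].round(1),m.sum(),np.percentile(W[m][:,2],[0.5,2,50,99]).round() if m.sum() else "")
    # fingers in tool frame
    q=(W.reshape(-1,3)-z["t"])@z["R"]; k=(abs(q[:,0])<60)&(abs(q[:,1])<30)&(q[:,2]>-120)&(q[:,2]<20)&(p.reshape(-1,3).max(1)<110)
    print(k.sum(),np.percentile(q[k],[1,50,99],axis=0).round())
```

```text
[[391.2 198.7]
 [392.7 192.2]
 [393.8 187.7]
 [394.5 184.9]
 [395.8 179.5]]
158 [(392, [486.0, 230.0, 234.0], [48, 42, 36]), (394, [487.0, 234.0, 235.0], [44, 45, 49]), (396, [487.0, 238.0, 236.0], [37, 37, 40]), (398, [479.0, 241.0, 232.0], [30, 36, 36])]
161 [(392, [486.0, 231.0, 227.0], [70, 49, 42]), (394, [484.0, 235.0, 226.0], [35, 35, 35]), (396, [487.0, 239.0, 229.0], [44, 47, 46]), (398, [477.0, 242.0, 224.0], [70, 56, 47])]
164 [(392, [486.0, 232.0, 219.0], [33, 31, 34]), (394, [488.0, 236.0, 222.0], [37, 38, 40]), (396, [486.0, 240.0, 221.0], [35, 37, 38]), (398, [462.0, 243.0, 206.0], [116, 83, 53])]
167 [(392, [483.0, 234.0, 210.0], [33, 29, 33]), (394, [482.0, 238.0, 210.0], [40, 39, 38]), (396, [481.0, 241.0, 211.0], [40, 39, 40]), (398, [464.0, 245.0, 200.0], [129, 92, 58])]
170 [(392, [481.0, 235.0, 201.0], [38, 38, 38]), (394, [479.0, 239.0, 201.0], [33, 39, 36]), (396, [482.0, 243.0, 204.0], [56, 51, 45]), (398, [192.0, 237.0, 1.0], [124, 91, 62])]
173 [(392, [482.0, 236.0, 194.0], [30, 34, 31]), (394, [481.0, 240.0, 195.0], [50, 49, 47]), (396, [482.0, 244.0, 196.
[... 1568 characters left out ...]
[158, 113, 55]), (394, [466.0, 253.0, 111.0], [237, 193, 91]), (396, [464.0, 257.0, 111.0], [235, 188, 86]), (398, [449.0, 261.0, 100.0], [184, 115, 60])]
203 [(392, [488.0, 251.0, 119.0], [204, 153, 72]), (394, [476.0, 255.0, 110.0], [240, 200, 96]), (396, [475.0, 259.0, 111.0], [215, 160, 75]), (398, [466.0, 263.0, 105.0], [120, 72, 36])]
w1 [455.4 227.3 286.9] 53 [119. 120. 134. 145.]
24831 [[ -60.  -18. -120.]
 [  -1.  -11. -105.]
 [  60.    9.  -52.]]
w4 [468.2 245.9 132.3] 2856 [117. 123. 187. 200.]
36187 [[ -58.  -18. -120.]
 [   0.  -11. -104.]
 [  58.   11.  -41.]]
w5 [469.1 246.5 115.3] 5367 [118. 126. 187. 200.]
39054 [[ -54.  -18. -120.]
 [   0.  -11. -104.]
 [  54.   15.   18.]]
```

The depth from both cameras puts the fingertips at about z 153, while the state reports the TCP at z 115. The jaws closed above the tab, and nothing has moved. I'll measure this offset more exactly.

```bash
python3 - <<'E'
from h import *
p,W,K,T=world("w5")
o=-T[:3,:3].T@T[:3,3]
for v in range(244,266,2):
    u=270; c=T[:3,:3].T@np.array([(u-K[0,2])/K[0,0],(v-K[1,2])/K[1,1],1]); P=o+c*(458-o[0])/c[0]
    print(v,"ray at x=458:",P.round(1),"depth pt",W[v,270].round(0),p[v,270],p[v,288],W[v,288].round(0))
p,W,K,T=world("s5")
o=-T[:3,:3].T@T[:3,3]
for v in range(183,192):
    u=393.5; c=T[:3,:3].T@np.array([(u-K[0,2])/K[0,0],(v-K[1,2])/K[1,1],1]); P=o+c*(480-o[0])/c[0]
    print(v,P.round(1),p[v,392:396].tolist())
E
python3 - <<'E'
import numpy as np
# FK sanity: how does cam pose relate
from st import *
m=cams.camera_model("wrist"); T=m["camera_from_world"]; t,Rm,s=tool(); print(Rm.T@(-T[:3,:3].T@T[:3,3]-t))
E
```

```text
244 ray at x=458: [458.  241.5 145.1] depth pt [475. 240. 110.] [223 180  84] [221 161  73] [458. 251. 146.]
246 ray at x=458: [458.  241.5 147.4] depth pt [476. 240. 111.] [227 186  87] [225 165  83] [459. 251. 146.]
248 ray at x=458: [458.  241.6 149.7] depth pt [477. 240. 111.] [227 186  89] [224 164  81] [460. 251. 146.]
250 ray at x=458: [458.  241.7 151.9] depth pt [479. 240. 110.] [218 172  80] [214 157  78] [461. 251. 146.]
252 ray at x=458: [458.  241.7 154. ] depth pt [458. 242. 154.] [66 66 70] [71 73 74] [458. 250. 154.]
254 ray at x=458: [458.  241.8 156.1] depth pt [458. 242. 156.] [80 80 74] [82 80 76] [458. 250. 157.]
256 ray at x=458: [458.  241.8 158.2] depth pt [458. 242. 158.] [85 80 75] [78 76 71] [457. 250. 160.]
258 ray at x=458: [458.  241.9 160.1] depth pt [458. 242. 161.] [84 80 72] [85 84 78] [458. 250. 160.]
260 ray at x=458: [458.  242.  162.1] depth pt [458. 242. 163.] [86 79 74] [77 75 68] [458. 250. 163.]
262 ray at x=458: [458. 242. 164.] depth pt [458. 242. 164.] [81 78 70] [86 83 77] [458. 250. 164.]
264 ray at x=458: [458.  242.1 165.8] depth pt [4
[... 162 characters left out ...]
8, 97, 89], [96, 89, 84], [66, 65, 61], [75, 73, 65]]
185 [480.  244.9 162.4] [[106, 99, 91], [94, 91, 84], [67, 65, 59], [80, 77, 71]]
186 [480.  245.4 159.7] [[103, 98, 88], [80, 76, 70], [69, 67, 65], [89, 85, 77]]
187 [480.  245.9 157.1] [[113, 100, 83], [91, 80, 68], [78, 72, 68], [98, 93, 85]]
188 [480.  246.4 154.4] [[167, 129, 78], [151, 117, 68], [126, 102, 71], [127, 108, 88]]
189 [480.  246.8 151.7] [[225, 170, 84], [223, 172, 87], [206, 160, 85], [183, 140, 86]]
190 [480.  247.3 149.1] [[238, 191, 93], [240, 199, 94], [237, 189, 92], [220, 162, 81]]
191 [480.  247.8 146.4] [[240, 198, 92], [241, 202, 95], [237, 188, 86], [216, 158, 78]]
[   0.32159955  -80.15406002 -176.1817722 ]
```

The tips sit 37.7 mm above the reported TCP; the wrist ray gives 153 and the scene view gives 153–154. So the grasp needs a reported z of about 77. I'll open the jaws and go down a further 38.5 mm.

Request:
jog_arm(
  offset=[
    [0, 0, 0],
    [0, 0, 0],
    [0, 0, 0],
    [0, 0, 0],
    [-0.7, -0.7, 10],
    [0, 0, 10],
    [0, 0, 0],
    [0, 0, 0],
  ],
  delta_rot=[
    [0, 0, 0],
    [0, 0, 0],
    [0, 0, 0],
    [0, 0, 0],
    [0, 0, 0],
    [0, 0, 0],
    [0, 0, 0],
    [0, 0, 0],
  ],
  jaw=[50, 50, 50, 50, 50, 50, 50, 50],
)

```text
time: 7.8
tool_pos: [467.8, 245.6, 92.7]
tcp_rot: [179.9, -0.2, 88.8]
ft_force: [0.6, -0.5, -0.2]
finger_gap: 43.0
```

```bash
python3 go.py 468.5 246 77 89; python3 shot.py wrist w6
```

```text
t 7.8 pos [467.8 245.6  92.7] rot [ 1.799e+02 -1.700e-01  8.877e+01] F [ 0.6 -0.5 -0.2] M [ 0.01 -0.   -0.03] gap 43.0 q [ 22.   1. 104.   0.  76. -67.]
tool offset now [ 0.4  0.7 15.7] in target axes [ 0.5  0.7 15.7] rotvec [ 0.1  -0.17 -0.23]
7.8 [467.8 245.6  92.7] [ 1.799e+02 -1.700e-01  8.877e+01] [ 0.6 -0.5 -0.2] [ 2.200e+01  5.000e-01  1.037e+02  1.000e-01  7.550e+01 -6.680e+01]
```

View pics/w6.png

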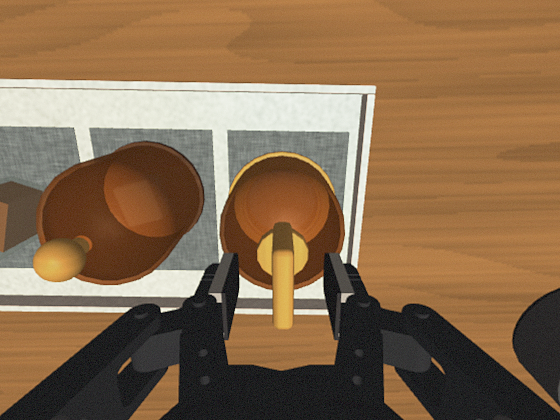

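The tab (283, v 225–328) now lies between the pads. I'll go down the rest of the way and close.

Request:
jog_arm(
  offset=[
    [0.4, 0.5, 8],
    [0, 0, 7],
    [0, 0, 0],
    [0, 0, 0],
  ],
  delta_rot=[
    [0, 0, 0],
    [0, 0, 0],
    [0, 0, 0],
    [0, 0, 0],
  ],
  jaw=[50, 50, 50, 50],
)

```text
time: 8.25
tool_pos: [468.4, 246.1, 76.4]
tcp_rot: [179.9, -0.2, 88.8]
ft_force: [-0.2, -0.0, 0.7]
finger_gap: 42.9
```

```bash
python3 go.py 468.3 246 77 89; python3 shot.py wrist w7; python3 m2.py w7
```

```text
t 8.25 pos [468.4 246.1  76.4] rot [ 1.799e+02 -1.700e-01  8.877e+01] F [-0.2 -0.   0.7] M [ 0.03 -0.03  0.02] gap 42.9 q [ 22.   2. 104.   0.  74. -67.]
tool offset now [-0.1 -0.1 -0.6] in target axes [-0.1 -0.1 -0.6] rotvec [ 0.1  -0.17 -0.23]
8.25 [468.4 246.1  76.4] [ 1.799e+02 -1.700e-01  8.877e+01] [-0.2 -0.   0.7] [ 2.210e+01  1.700e+00  1.044e+02  1.000e-01  7.380e+01 -6.670e+01]
Z [144.2 146.8 147.8] 2164
[[450.4 232.6 147. ]
 [441.7 255.2 147. ]
 [480.3 267.8 147. ]
 [490.8 243.1 147. ]]
mean [465.8 249.7 147. ] pxmean [466.1 246.6 147. ]
angle 179.13127412969533
flange px 637
circle [469.8 246.6] 43.3
```

View pics/w7.png

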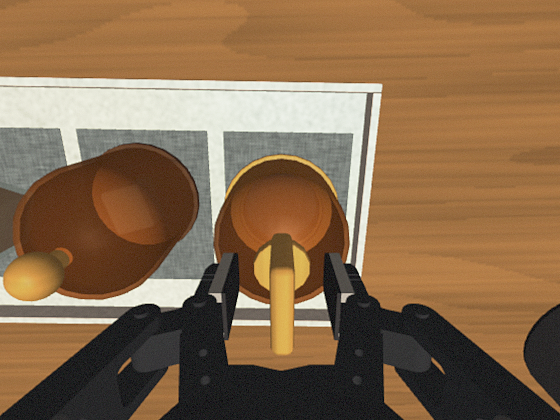

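Request:
jog_arm(
  offset=[
    [0, 0, 0],
    [0, 0, 0],
    [0, 0, 0],
    [0, 0, 0],
    [0, 0, 0],
  ],
  delta_rot=[
    [0, 0, 0],
    [0, 0, 0],
    [0, 0, 0],
    [0, 0, 0],
    [0, 0, 0],
  ],
  jaw=[0, 0, 0, 0, 0],
  newtons=80,
)

```text
time: 8.8
tool_pos: [469.5, 245.9, 77.9]
tcp_rot: [179.8, -0.2, 88.8]
ft_force: [0.2, 0.4, -1.0]
finger_gap: 9.2
```

```bash
python3 go.py 468.3 246 77 89; python3 shot.py wrist w8
```

```text
t 8.8 pos [469.5 245.9  77.9] rot [179.76  -0.18  88.76] F [ 0.2  0.4 -1. ] M [-0.04 -0.02  0.01] gap 9.2 q [ 22.   2. 104.   0.  74. -67.]
tool offset now [ 0.  -1.2  0.9] in target axes [ 0.1 -1.2  0.9] rotvec [ 0.24 -0.18 -0.24]
8.8 [469.5 245.9  77.9] [179.76  -0.18  88.76] [ 0.2  0.4 -1. ] [ 2.210e+01  1.600e+00  1.043e+02  1.000e-01  7.380e+01 -6.670e+01]
```

View pics/w8.png

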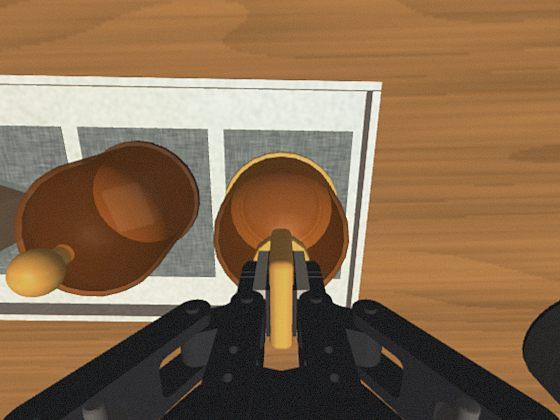

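Grip confirmed: gap 9.2 with the tab between the pads. Now I'll lift.

Request:
jog_arm(
  offset=[
    [0, 0, -8],
    [0, 0, -15],
    [0, 0, -20],
    [0, 0, -20],
    [0, 0, -20],
    [0, 0, -20],
    [0, 0, -15],
    [0, 0, -8],
    [0, 0, 0],
  ],
  delta_rot=[
    [0, 0, 0],
    [0, 0, 0],
    [0, 0, 0],
    [0, 0, 0],
    [0, 0, 0],
    [0, 0, 0],
    [0, 0, 0],
    [0, 0, 0],
    [0, 0, 0],
  ],
  jaw=[0, 0, 0, 0, 0, 0, 0, 0, 0],
)

```text
time: 9.75
tool_pos: [467.9, 245.5, 215.8]
tcp_rot: [179.7, -0.2, 88.8]
ft_force: [0.6, -0.1, -3.1]
finger_gap: 8.9
```

```bash
python3 go.py 560.3 -170.3 200 66.5; python3 shot.py wrist w9; python3 shot.py scene s9;  python3 - <<'E'
import cv2
p=cv2.imread("pics/s9.png"); cv2.imwrite("pics/zs9.png",cv2.resize(p[60:280,260:480],None,fx=2.7,fy=2.7,interpolation=cv2.INTER_CUBIC))
E
```

```text
t 9.75 pos [467.9 245.5 215.8] rot [179.73  -0.21  88.78] F [ 0.6 -0.1 -3.1] M [ 0.02 -0.02 -0.02] gap 8.9 q [ 22.  -4.  96.   0.  89. -67.]
tool offset now [-413.8  101.1   14.8] in target axes [-344.4  250.5   15.8] rotvec [ 0.22 -0.26 22.28]
9.75 [467.9 245.5 215.8] [179.73  -0.21  88.78] [ 0.6 -0.1 -3.1] [ 22.1  -4.4  95.5   0.1  88.6 -66.7]
9.8 [467.7 245.4 215.1] [179.77  -0.19  88.78] [-0.1  0.8 -1.2] [ 22.1  -4.4  95.6   0.1  88.5 -66.7]
```

View pics/zs9.png

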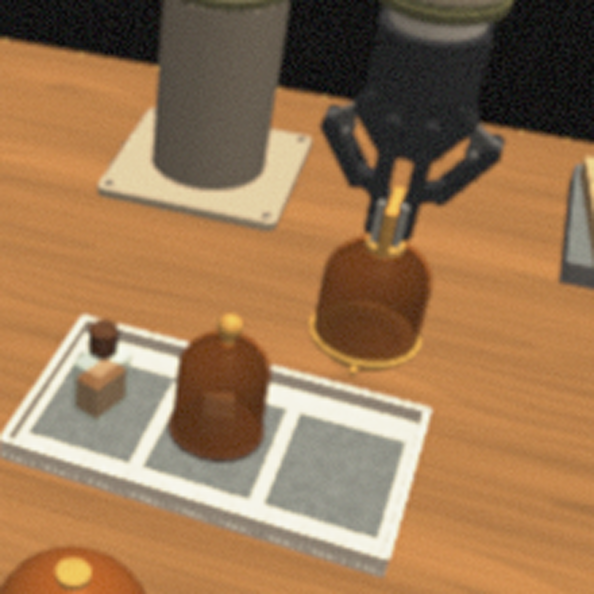

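View pics/w9.png

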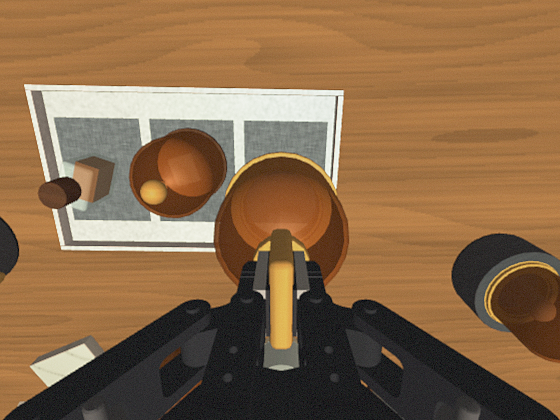

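The shade is held upright and clear of the tray (scene view), so I'll carry it toward the base.

Request:
jog_arm(
  offset=[
    [0, 0, -10],
    [-20, 5, -8],
    [-37, 10, -3],
    [-37, 11, 0],
    [-36.5, 13, 0],
    [-36, 14, 0],
    [-35.5, 15, 0],
    [-35, 17, 0],
    [-34.5, 18, 0],
    [-34, 19, 0],
    [-33, 20, 0],
    [-20, 12, 0],
    [-10, 7, 0],
    [0, 0, 0],
    [0, 0, 0],
  ],
  delta_rot=[
    [0, 0, 0],
    [0, 0, 2],
    [0, 0, 2],
    [0, 0, 2],
    [0, 0, 2],
    [0, 0, 2],
    [0, 0, 2],
    [0, 0, 2],
    [0, 0, 2],
    [0, 0, 2],
    [0, 0, 2],
    [0, 0, 2],
    [0, 0, 0],
    [0, 0, 0],
    [0, 0, 0],
  ],
  jaw=[0, 0, 0, 0, 0, 0, 0, 0, 0, 0, 0, 0, 0, 0, 0],
)

```text
time: 11.35
tool_pos: [544.9, -164.7, 227.1]
tcp_rot: [-179.0, 0.1, 66.2]
ft_force: [0.3, -0.2, -3.4]
finger_gap: 9.1
```

```bash
python3 go.py 560.3 -170.3 200 66.5
```

```text
t 11.35 pos [ 544.9 -164.7  227.1] rot [-1.7899e+02  1.5000e-01  6.6190e+01] F [ 0.3 -0.2 -3.4] M [ 0.01 -0.01  0.07] gap 9.1 q [-22.   3.  87.  -0.  91. -88.]
tool offset now [ 1.2 16.8 26.8] in target axes [ 1.  16.3 27.1] rotvec [-1.01  0.14 -0.31]
```

Request:
jog_arm(
  offset=[
    [0.5, 8, 0],
    [0.5, 8, 0],
    [0, 0, 10],
    [0, 0, 15],
    [0, 0, 15],
    [0, 0, 15],
    [0, 0, 0],
    [0, 0, 0],
  ],
  delta_rot=[
    [-0.5, 0.1, 0],
    [-0.5, 0, 0],
    [0, 0, 0],
    [0, 0, 0],
    [0, 0, 0],
    [0, 0, 0],
    [0, 0, 0],
    [0, 0, 0],
  ],
  jaw=[0, 0, 0, 0, 0, 0, 0, 0],
)

```text
time: 12.15
tool_pos: [560.2, -165.0, 164.7]
tcp_rot: [-179.8, -0.0, 66.6]
ft_force: [-0.1, 0.5, -1.5]
finger_gap: 9.4
```

```bash
python3 go.py 560.3 -170.3 140 66.2
```

```text
t 12.15 pos [ 560.2 -165.   164.7] rot [-1.7984e+02 -2.0000e-02  6.6610e+01] F [-0.1  0.5 -1.5] M [-0.04  0.02  0.01] gap 9.4 q [-21.   6.  90.   0.  84. -88.]
tool offset now [-4.8  2.2 24.7] in target axes [-4.8  2.2 24.7] rotvec [-0.16 -0.02  0.41]
```

Request:
jog_arm(
  offset=[
    [-2.5, 1, 5],
    [-2.5, 1, 8],
    [0, 0, 8],
    [0, 0, 0],
    [0, 0, 0],
  ],
  delta_rot=[
    [0, 0, 0.4],
    [0, 0, 0],
    [0, 0, 0],
    [0, 0, 0],
    [0, 0, 0],
  ],
  jaw=[0, 0, 0, 0, 0],
)

```text
time: 12.65
tool_pos: [560.6, -171.6, 143.1]
tcp_rot: [-179.9, -0.0, 66.1]
ft_force: [-0.7, 0.6, -3.0]
finger_gap: 8.8
```

```bash
python3 go.py 560.3 -170.3 140 66.2; python3 shot.py scene s10; python3 shot.py wrist w10
python3 - <<'E'
import cv2
p=cv2.imread("pics/s10.png"); cv2.imwrite("pics/zs10.png",cv2.resize(p[130:250,150:270],None,fx=5,fy=5,interpolation=cv2.INTER_CUBIC))
E
```

```text
t 12.65 pos [ 560.6 -171.6  143.1] rot [-1.7995e+02 -2.0000e-02  6.6130e+01] F [-0.7  0.6 -3. ] M [0.03 0.01 0.03] gap 8.8 q [-22.   7.  91.   0.  82. -88.]
tool offset now [ 1.1 -0.8  3.1] in target axes [ 1.1 -0.8  3.1] rotvec [-0.05 -0.02 -0.07]
12.65 [ 560.6 -171.6  143.1] [-1.7995e+02 -2.0000e-02  6.6130e+01] [-0.7  0.6 -3. ] [-22.    7.2  91.3   0.   81.5 -88.2]
12.7 [ 560.4 -171.6  143. ] [-1.7993e+02 -1.0000e-02  6.6130e+01] [ 0.2 -0.2 -2.3] [-22.    7.2  91.3   0.   81.5 -88.2]
```

View pics/zs10.png

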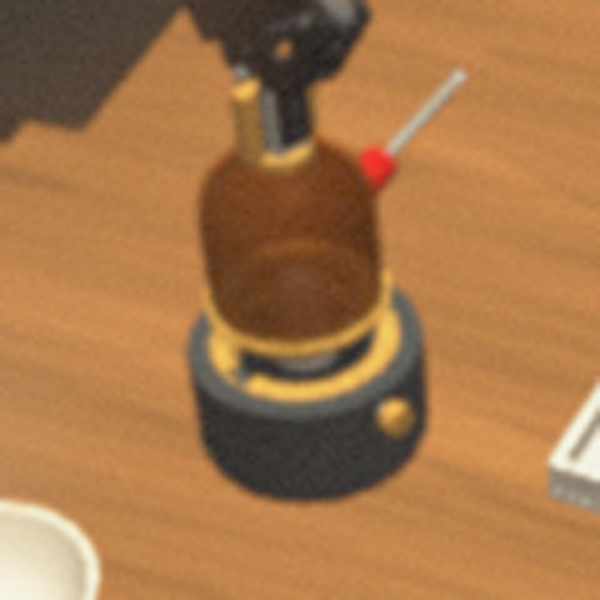

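View pics/w10.png

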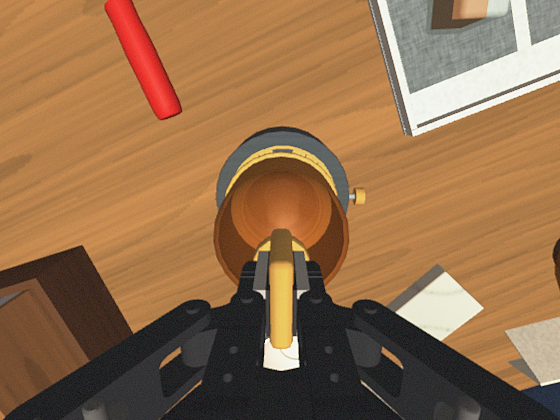

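The wrist view shows the notch at (283,150) in line with the tab (282) and the thumbscrew at (360,196). I'll trim sideways and lower gently while watching the force.

Request:
jog_arm(
  offset=[
    [1, -0.7, 3],
    [0, 0, 4],
    [0, 0, 4],
    [0, 0, 0],
    [0, 0, 0],
  ],
  delta_rot=[
    [0, 0, 0],
    [0, 0, 0],
    [0, 0, 0],
    [0, 0, 0],
    [0, 0, 0],
  ],
  jaw=[0, 0, 0, 0, 0],
)

```text
time: 13.25
tool_pos: [560.8, -170.2, 132.1]
tcp_rot: [180.0, -0.0, 66.2]
ft_force: [1.7, -0.0, -2.0]
finger_gap: 9.0
```

```bash
python3 go.py 560.3 -170.3 125 66.2
```

```text
t 13.25 pos [ 560.8 -170.2  132.1] rot [ 1.7997e+02 -2.0000e-02  6.6160e+01] F [ 1.7 -0.  -2. ] M [ 0.02 -0.01  0.08] gap 9.0 q [-22.   8.  92.   0.  80. -88.]
tool offset now [-0.3 -0.4  7.1] in target axes [-0.3 -0.4  7.1] rotvec [ 0.03 -0.02 -0.04]
```

Request:
jog_arm(
  offset=[
    [0, 0, 3],
    [0, 0, 2],
    [0, 0, 2],
    [0, 0, 0],
  ],
  delta_rot=[
    [0, 0, 0],
    [0, 0, 0],
    [0, 0, 0],
    [0, 0, 0],
  ],
  jaw=[0, 0, 0, 0],
)

```text
time: 13.65
tool_pos: [561.4, -170.4, 125.3]
tcp_rot: [179.9, -0.0, 66.2]
ft_force: [-0.6, 0.1, 0.9]
finger_gap: 9.2
```

```bash
python3 go.py 560.3 -170.3 120 66.2
```

```text
t 13.65 pos [ 561.4 -170.4  125.3] rot [ 1.7989e+02 -2.0000e-02  6.6160e+01] F [-0.6  0.1  0.9] M [0.15 0.29 0.01] gap 9.2 q [-22.   8.  93.   0.  80. -88.]
tool offset now [-0.3 -1.1  5.3] in target axes [-0.3 -1.1  5.3] rotvec [ 0.11 -0.02 -0.04]
```

Request:
jog_arm(
  offset=[
    [0, 0, 2],
    [0, 0, 2],
    [0, 0, 2],
    [0, 0, 0],
  ],
  delta_rot=[
    [0, 0, 0],
    [0, 0, 0],
    [0, 0, 0],
    [0, 0, 0],
  ],
  jaw=[0, 0, 0, 0],
  newtons=100,
)

```text
time: 14.05
tool_pos: [561.8, -170.5, 121.9]
tcp_rot: [179.8, -0.0, 66.2]
ft_force: [-3.8, 1.5, 6.3]
finger_gap: 8.8
```

```bash
python3 go.py 560.3 -170.3 119 66.2; python3 shot.py scene s11; python3 shot.py wrist w11
python3 - <<'E'
import cv2
p=cv2.imread("pics/s11.png"); cv2.imwrite("pics/zs11.png",cv2.resize(p[130:250,150:270],None,fx=5,fy=5,interpolation=cv2.INTER_CUBIC))
E
```

```text
t 14.05 pos [ 561.8 -170.5  121.9] rot [ 1.7981e+02 -2.0000e-02  6.6160e+01] F [-3.8  1.5  6.3] M [ 0.33  0.98 -0.09] gap 8.8 q [-22.   8.  93.   0.  79. -88.]
tool offset now [-0.4 -1.5  2.9] in target axes [-0.4 -1.5  2.9] rotvec [ 0.19 -0.02 -0.04]
14.05 [ 561.8 -170.5  121.9] [ 1.7981e+02 -2.0000e-02  6.6160e+01] [-3.8  1.5  6.3] [-21.9   8.   92.7   0.   79.1 -88.1]
14.1 [ 561.9 -170.6  122.2] [ 1.798e+02 -2.000e-02  6.616e+01] [-4.4  1.5  5.3] [-21.9   8.   92.7   0.   79.1 -88.1]
```

View pics/zs11.png

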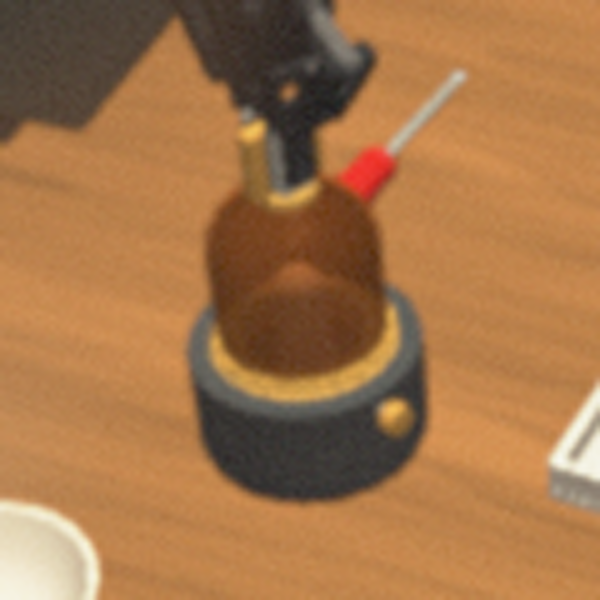

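View pics/w11.png

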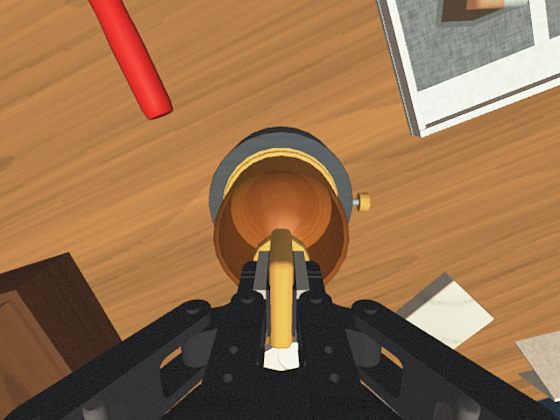

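The scene view shows the shade entering the rim, with Fz up by about 9 N, which matches the spring. The sideways force of −3.8 N says I'm about 1 mm too far in +x, so I'll correct that and press a little more.

Request:
jog_arm(
  offset=[
    [-0.3, -1.2, 1],
    [0, 0, 1.5],
    [0, 0, 0.5],
    [0, 0, 0],
  ],
  delta_rot=[
    [0.2, 0, 0],
    [0, 0, 0],
    [0, 0, 0],
    [0, 0, 0],
  ],
  jaw=[0, 0, 0, 0],
)

```text
time: 14.55
tool_pos: [561.8, -170.6, 122.7]
tcp_rot: [179.8, -0.0, 66.2]
ft_force: [-3.3, 2.3, 6.0]
finger_gap: 8.8
```

```bash
python3 go.py 560.3 -170.3 118.5 66.2
```

```text
t 14.55 pos [ 561.8 -170.6  122.7] rot [ 1.7981e+02 -4.0000e-02  6.6180e+01] F [-3.3  2.3  6. ] M [ 0.34  0.96 -0.  ] gap 8.8 q [-22.   8.  93.   0.  79. -88.]
tool offset now [-0.4 -1.5  4.2] in target axes [-0.4 -1.5  4.2] rotvec [ 0.19 -0.04 -0.02]
```

Request:
jog_arm(
  offset=[
    [-0.4, -2, 3],
    [0, -1, 3],
    [0, 0, 3],
  ],
  delta_rot=[
    [0.3, 0, 0],
    [0, 0, 0],
    [0, 0, 0],
  ],
  jaw=[0, 0, 0],
)

```text
time: 14.85
tool_pos: [562.2, -170.6, 118.8]
tcp_rot: [179.6, -0.1, 66.2]
ft_force: [-10.5, 5.4, 25.7]
finger_gap: 8.9
```

```bash
python3 go.py 560.3 -170.3 118.5 66.2
```

```text
t 14.85 pos [ 562.2 -170.6  118.8] rot [ 1.7963e+02 -9.0000e-02  6.6180e+01] F [-10.5   5.4  25.7] M [ 0.93  2.61 -0.11] gap 8.9 q [-22.   8.  93.   0.  79. -88.]
tool offset now [-0.4 -1.8  0.3] in target axes [-0.4 -1.8  0.3] rotvec [ 0.37 -0.09 -0.02]
```

Fz is now 28 N including the weight, and z 118.8 matches the 118.5 expected at flush. The shade is fully down and not yet turned. I'll check the picture before turning.

```bash
python3 shot.py scene s12
python3 - <<'E'
import cv2
p=cv2.imread("pics/s12.png"); cv2.imwrite("pics/zs12.png",cv2.resize(p[130:250,150:270],None,fx=5,fy=5,interpolation=cv2.INTER_CUBIC))
E
```

```text
14.85 [ 562.2 -170.6  118.8] [ 1.7963e+02 -9.0000e-02  6.6180e+01] [-10.5   5.4  25.7] [-21.9   8.   93.1   0.1  78.6 -88.1]
```

View pics/zs12.png

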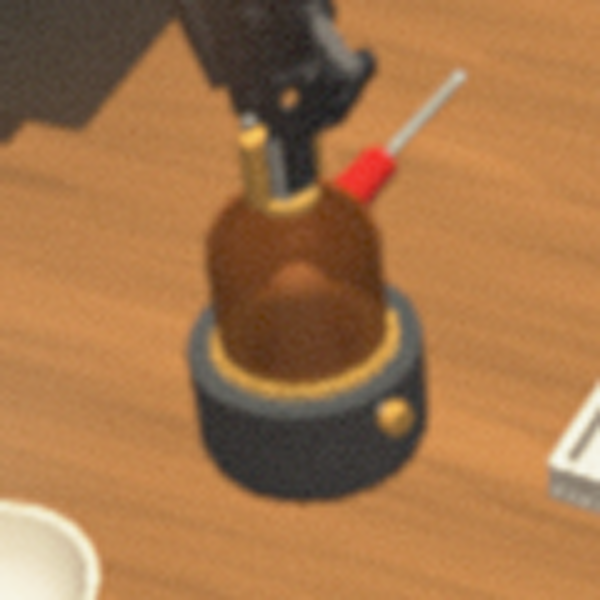

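The flange has merged with the rim ring and the dome is centred. I'll start the clockwise turn (+z about the downward tool axis) with a light push.

Request:
jog_arm(
  offset=[
    [-0.5, -1, 1.5],
    [-0.5, -1, 1.5],
    [-0.5, -1, 1.5],
  ],
  delta_rot=[
    [0.2, 0, 5],
    [0.2, 0, 5],
    [0, 0, 5],
  ],
  jaw=[0, 0, 0],
)

```text
time: 15.2
tool_pos: [562.1, -171.7, 120.2]
tcp_rot: [179.6, -0.3, 50.8]
ft_force: [-2.8, 0.3, 8.3]
finger_gap: 8.8
```

```bash
python3 go.py 560.3 -170.3 118.5 -25
```

```text
t 15.2 pos [ 562.1 -171.7  120.2] rot [179.58  -0.25  50.81] F [-2.8  0.3  8.3] M [0.26 0.94 0.2 ] gap 8.8 q [-22.   8.  93.   0.  79. -73.]
tool offset now [-0.1 -2.3  1.7] in target axes [-2.2 -0.5  1.7] rotvec [ 0.19 -0.49 75.81]
```

Turned 15° at low torque, with the push at spring level, so the pins are under the flange. I'll continue.

Request:
jog_arm(
  offset=[
    [-0.5, -0.6, 1.8],
    [-0.6, -0.5, 1.8],
    [-0.6, -0.4, 1.8],
    [-0.7, -0.3, 1.8],
    [-0.7, -0.2, 1.8],
    [-0.7, 0, 1.8],
    [-0.7, 0, 1.8],
    [-0.7, 0, 1.8],
  ],
  delta_rot=[
    [0.1, -0.2, 7],
    [0, -0.1, 7],
    [0, 0, 7],
    [0, 0, 7],
    [0, 0, 7],
    [0, 0, 7],
    [0, 0, 7],
    [0, 0, 7],
  ],
  jaw=[0, 0, 0, 0, 0, 0, 0, 0],
)

```text
time: 16.0
tool_pos: [561.4, -172.4, 119.2]
tcp_rot: [179.7, -1.0, -7.3]
ft_force: [-4.2, 2.5, 12.6]
finger_gap: 8.9
```

```bash
python3 go.py 560.3 -170.3 118.5 -25
```

```text
t 16.0 pos [ 561.4 -172.4  119.2] rot [179.73  -0.97  -7.31] F [-4.2  2.5 12.6] M [0.81 1.41 0.4 ] gap 8.9 q [-22.   7.  94.  -0.  78. -15.]
tool offset now [-1.4 -2.   0.6] in target axes [-1.9 -1.5  0.7] rotvec [ 0.12 -1.01 17.69]
```

Request:
jog_arm(
  offset=[
    [-0.5, -1, 1.8],
    [-0.5, -1, 1.8],
    [-0.5, -1, 1.8],
    [-0.3, -0.5, 2],
  ],
  delta_rot=[
    [0, -0.4, 6],
    [0, -0.4, 6],
    [0, -0.4, 5],
    [0, -0.2, 0],
  ],
  jaw=[0, 0, 0, 0],
)

```text
time: 16.4
tool_pos: [562.0, -170.6, 119.1]
tcp_rot: [179.7, 0.0, -25.3]
ft_force: [-8.8, 1.0, 16.8]
finger_gap: 9.0
```

```bash
python3 go.py 560.3 -170.3 118.5 -24.5
```

```text
t 16.4 pos [ 562.  -170.6  119.1] rot [ 1.7972e+02  4.0000e-02 -2.5270e+01] F [-8.8  1.  16.8] M [0.41 1.93 0.07] gap 9.0 q [-22.   8.  93.  -0.  79.   4.]
tool offset now [-1.7  0.5  0.6] in target axes [-1.7  0.5  0.6] rotvec [ 0.27  0.05 -0.77]
```

Turned 91.5°, with total push about 19.6 N. I'll add a firmer final press and then check how steady the hold is.

Request:
jog_arm(
  offset=[
    [-1, 0.3, 2.5],
    [-1, 0.3, 2.5],
    [-0.5, 0, 2.5],
  ],
  delta_rot=[
    [0.2, 0, 0],
    [0, 0, 0],
    [0, 0, 0],
  ],
  jaw=[0, 0, 0],
)

```text
time: 16.7
tool_pos: [561.7, -170.8, 118.9]
tcp_rot: [180.0, -0.3, -25.3]
ft_force: [-8.6, 1.0, 17.3]
finger_gap: 8.8
```

```bash
python3 go.py 560.3 -170.3 118.5 -24.5; python3 shot.py scene s13;python3 shot.py wrist w13; for i in 1 2 3; do python3 shot.py scene s14; done; python3 go.py 560.3 -170.3 118.5 -24.5;  python3 - <<'E'
import cv2
p=cv2.imread("pics/s13.png"); cv2.imwrite("pics/zs13.png",cv2.resize(p[130:250,150:270],None,fx=5,fy=5,interpolation=cv2.INTER_CUBIC))
E
```

```text
t 16.7 pos [ 561.7 -170.8  118.9] rot [179.96  -0.3  -25.27] F [-8.6  1.  17.3] M [0.83 1.95 0.16] gap 8.8 q [-22.   8.  93.  -0.  79.   3.]
tool offset now [-1.4  0.2  0.4] in target axes [-1.4  0.1  0.4] rotvec [ 0.05 -0.3  -0.77]
16.7 [ 561.7 -170.8  118.9] [179.96  -0.3  -25.27] [-8.6  1.  17.3] [-21.9   8.   93.   -0.1  78.7   3.4]
16.75 [ 561.6 -170.8  118.9] [179.95  -0.3  -25.27] [-6.9  2.7 15.7] [-21.9   8.   93.   -0.1  78.7   3.4]
16.8 [ 561.6 -170.8  118.9] [179.95  -0.31 -25.27] [-6.3  2.2 16.7] [-21.9   8.   93.   -0.1  78.7   3.4]
16.85 [ 561.6 -170.8  118.9] [179.95  -0.3  -25.27] [-7.8  3.  16.7] [-21.9   8.   93.   -0.1  78.7   3.4]
16.9 [ 561.6 -170.8  118.9] [179.95  -0.3  -25.27] [-6.7  2.2 16.6] [-21.9   8.   93.   -0.1  78.7   3.4]
t 16.95 pos [ 561.6 -170.8  118.9] rot [179.95  -0.3  -25.26] F [-6.4  2.2 16.2] M [0.79 1.66 0.05] gap 8.8 q [-22.   8.  93.  -0.  79.   3.]
tool offset now [-1.4  0.1  0.4] in target axes [-1.4  0.1  0.4] rotvec [ 0.05 -0.3  -0.76]
```

View pics/zs13.png

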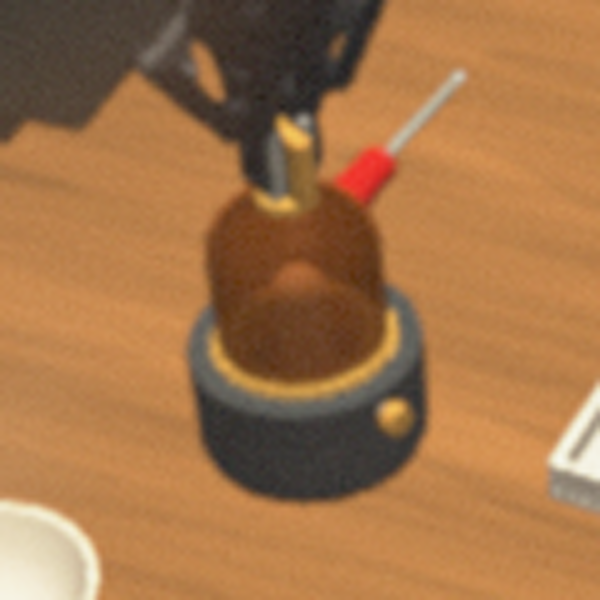

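View pics/w13.png

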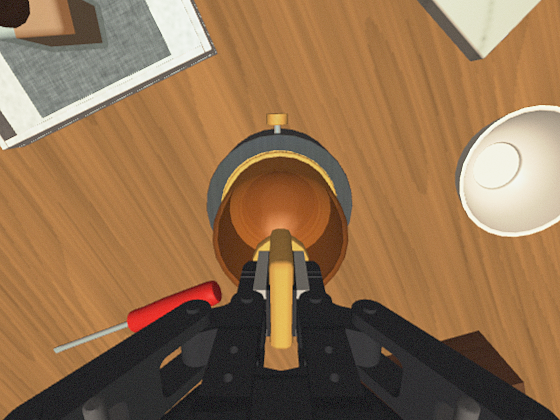

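Request:
jog_arm(
  offset=[
    [-1.2, 0.5, 3.5],
    [-1.2, 0.5, 3.5],
  ],
  delta_rot=[
    [0, -0.2, 0],
    [0, 0, 0],
  ],
  jaw=[0, 0],
)

```text
time: 17.15
tool_pos: [561.5, -170.9, 118.8]
tcp_rot: [-180.0, -0.5, -25.2]
ft_force: [-6.6, 4.6, 20.8]
finger_gap: 9.2
```

```bash
python3 shot.py wrist w15; python3 shot.py scene s15; python3 shot.py top t15; python3 go.py 560.3 -170.3 118.5 -24.5
python3 - <<'E'
from h import *
for n in ("w15","s15"):
    p,W,K,T=world(n); hsv=cv2.cvtColor(p,cv2.COLOR_RGB2HSV); gold=cv2.inRange(hsv,(15,110,80),(35,255,255))>0
    rr=np.hypot(W[...,0]-560.5,W[...,1]+170.3)
    m=gold&(rr<23)&(W[...,2]>180); print(n,"tab top z (flush 188)",np.percentile(W[m][:,2],[50,90]).round(1),m.sum())
    m=gold&(rr<17)&(W[...,2]<165)&(W[...,2]>140); print("cap z (flush 151)",np.median(W[m][:,2]).round(1),m.sum())
    m=gold&(rr<50)&(W[...,2]<75)&(W[...,2]>55); print("flange z (flush 65)",np.percentile(W[m][:,2],[10,50,90]).round(1),m.sum())
    if n=="w15":
        # tab line and thumbscrew
        m=gold&(rr<25)&(W[...,2]>180); v,u=np.nonzero(m); q=plane(u,v,188,K,T)[:,:2]; print("tab ctr (partly hid)",q.mean(0)); q=q-q.mean(0); w=np.linalg.svd(q)[2][0]; print("tab angle",np.degrees(np.arctan2(w[1],w[0]))%180,"(thumbscrew line 66.5)")
    # flange circle at z65
    m=gold&(rr<50)&(W[...,2]<75)&(W[...,2]>61.5); P=W[m][:,:2]; A=np.c_[2*P,np.ones(len(P))]; s=np.linalg.lstsq(A,(P**2).sum(1),rcond=None)[0]; print("flange circle",s[:2].round(1),np.sqrt(s[2]+s[:2]@s[:2]).round(1))
# bystanders moved?
a=cv2.imread("pics/top0.png").astype(int); b=cv2.imread("pics/t15.png").astype(int)
cv2.imwrite("pics/t15b.png",b.astype(np.uint8))
E
```

```text
17.15 [ 561.5 -170.9  118.8] [-179.97   -0.46  -25.24] [-6.6  4.6 20.8] [-21.9   7.8  93.3   0.   78.5   3.3]
17.2 [ 561.5 -170.9  118.8] [-179.97   -0.48  -25.23] [-6.8  3.9 20.6] [-21.9   7.8  93.3   0.   78.4   3.3]
17.25 [ 561.5 -170.9  118.8] [-179.97   -0.47  -25.24] [-7.6  4.1 19.6] [-21.9   7.8  93.3   0.   78.4   3.3]
t 17.3 pos [ 561.5 -170.9  118.8] rot [-179.97   -0.47  -25.24] F [-7.2  3.4 19.5] M [1.11 1.68 0.06] gap 8.6 q [-22.   8.  93.   0.  78.   3.]
tool offset now [-1.3 -0.   0.3] in target axes [-1.3 -0.1  0.3] rotvec [-0.03 -0.47 -0.74]
w15 tab top z (flush 188) [187.7 188.6] 2180
cap z (flush 151) 150.4 384
flange z (flush 65) [60.1 64.6 66.7] 898
tab ctr (partly hid) [ 562.8804449  -166.10527856]
tab angle 62.79317963905312 (thumbscrew line 66.5)
flange circle [ 561.4 -169.5] 43.3
s15 tab top z (flush 188) [188.  196.5] 48
cap z (flush 151) 151.6 39
flange z (flush 65) [61.1 65.7 70.9] 191
flange circle [ 561.9 -169.2] 42.7
```

View pics/t15.png

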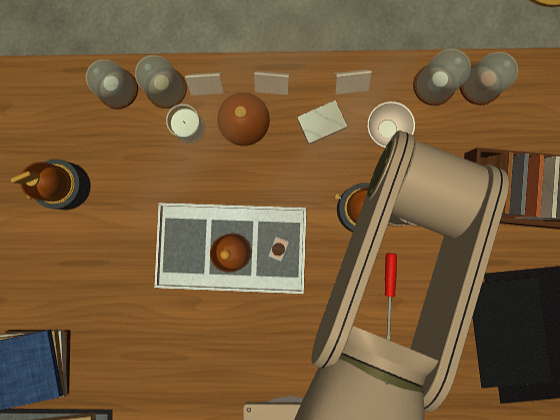

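The tab, cap and flange heights (187.7, 150.4–151.6 and 64.6–65.7) match flush (188, 151 and 65). The push holds steady at about 20 N, and the top view shows the cloche, flacon and other things unmoved. Handing in.

```bash
python3 -c "
from bench import monitor,r
print(r.hand_in()); s=monitor.sense(); print(s['time'],s['tool_pos'],s['ft_force'],s['finger_gap'])"
```

```text
the job is handed in; nothing more can be done
None
the job is handed in; nothing more can be done
```

The shade is on the base, pressed flush and turned clockwise to about the stop. The arm is still gripping it and pushing down, so you can tighten the thumbscrew. I handed it in at about 17 s of the 42 s allowed; no verdict is reported.

**Last checks**
- **Height:** the tab top, cap and flange measured z 187.7, 150.4–151.6 and 64.6–65.7 mm, against 188, 151 and 65 for flush.
- **Turn:** the tool turned 91.4°. The wrist picture has the tab in line with the thumbscrew.
- **Push and grip:** a steady 20 N or so read at the wrist, about 22 N with the shade's weight, against the spring's 14 N. The grip is set to 100 N with the jaws at about 9 mm on the tab.
- **Upright and centred:** the tool is tilted under 0.5°. The flange circle measured (561.4–561.9, −169.4), which is 1.5–2 mm from the base centre I used, (560.3, −170.3). That is inside the 3 mm limit.
- **Other things:** the top view shows the tray things, candle, globe, stone, bowl and screwdriver where they started.

**What failed or disagreed**
- **First grasp:** it closed on air above the tab. The real fingertips sit about 38 mm above the reported TCP. I measured that offset in two cameras and allowed for it, and nothing was disturbed.
- **Tab angle:** one reading from the partly hidden tab gave 62.8°, while the tool pose gives about 65° and the thumbscrew line is 66.5°. All are within the 9.7° limit.
- **Sideways force:** about 7 N stayed on the tool in −x while pressing, which suggests the collar rests against one side of the opening.

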